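Reload and lock the specimen carrier

TASK

Empty the tested (orange-headed) specimens out of the carrier into the blue bin and put every fresh (green-headed) specimen from the white rack through a carrier hole, fully home with its head resting on the plate. Once all that is done, swing the red hold-down bar closed over the heads into its catch, and lock it by dropping the yellow lock pin fully home through the bar's eye into the catch post. Leave the other things on the bench where they are.

Things in the scene. Friction and masses are not known exactly. Their poses are not given: they have to be found in the camera images.
- carrier: Specimen carrier, fixed: grey 110 x 250 mm base, aluminium plate 70 x 165 x 15 mm with top 75 mm up and four 14 mm through holes in a row, hinge post at its +y end, catch post at its -y end. Origin: centre of the base's underside; x across the row, y along the row towards the hinge, z up. Open under the plate (50 mm down to the base).
- hole0 (a point): Mouth of carrier hole 0: its centre, on the plate's top face, 75 mm above the bench (carrier frame y = 60 mm, x = 0). Hole 14 mm wide, bevelled, straight through.
- hole1 (a point): Mouth of carrier hole 1: its centre, on the plate's top face, 75 mm above the bench (carrier frame y = 20 mm, x = 0). Hole 14 mm wide, bevelled, straight through.
- hole2 (a point): Mouth of carrier hole 2: its centre, on the plate's top face, 75 mm above the bench (carrier frame y = -20 mm, x = 0). Hole 14 mm wide, bevelled, straight through.
- hole3 (a point): Mouth of carrier hole 3: its centre, on the plate's top face, 75 mm above the bench (carrier frame y = -60 mm, x = 0). Hole 14 mm wide, bevelled, straight through.
- bar (a joint): Red hold-down bar (20 x 8 mm, top 124 mm up), swinging level about the upright hinge post at carrier x 0, y +102 mm. 0 = closed against its stop, pointing along carrier -y, 5 mm above seated heads; grows counter-clockwise seen from above, to 2.0; starts at 1.5 to 1.9. Friction 0.1 N m, stays where left. Black knob to grip or push: 140 mm from the axis, 14 mm across, 124 to 154 mm up.
- bar_eye (a point): Centre of the eye in the bar's free end, on the bar's top face (124 mm up), 202 mm from the hinge axis: a 13 mm hole through the 8 mm bar. With the bar closed it lies over the catch post's bore (carrier x 0, y -100 mm; mouth 112 mm up, 13 mm wide, 52 mm deep, upright).
- supply: White rack of fresh specimens, 60 x 170 x 58 mm, with a green strip on its front, fixed to the bench; four loose square bores (16 mm) in a row along its y at 60, 20, -20 and -60 mm, some of them empty. Origin: centre of its underside, z up.
- fresh0: Fresh specimen (may be absent): steel rod 12 mm thick, 45 mm long with round lower end, hanging from a green cylindrical head 20 mm across and 36 mm tall with a white band; 60 g. Origin: on the axis at the head's underside (shoulder); z up through the head. Starts upright in the supply rack, shoulder on its top 58 mm up.
- fresh1: Fresh specimen (may be absent): steel rod 12 mm thick, 45 mm long with round lower end, hanging from a green cylindrical head 20 mm across and 36 mm tall with a white band; 60 g. Origin: on the axis at the head's underside (shoulder); z up through the head. Starts upright in the supply rack, shoulder on its top 58 mm up.
- fresh2: Fresh specimen (may be absent): steel rod 12 mm thick, 45 mm long with round lower end, hanging from a green cylindrical head 20 mm across and 36 mm tall with a white band; 60 g. Origin: on the axis at the head's underside (shoulder); z up through the head. Starts upright in the supply rack, shoulder on its top 58 mm up.
- fresh3: Fresh specimen (may be absent): steel rod 12 mm thick, 45 mm long with round lower end, hanging from a green cylindrical head 20 mm across and 36 mm tall with a white band; 60 g. Origin: on the axis at the head's underside (shoulder); z up through the head. Starts upright in the supply rack, shoulder on its top 58 mm up.
- old0: Tested specimen (may be absent): like a fresh one, but copper-brown rod and orange head with a black band. Same size and origin. Starts upright in a carrier hole, shoulder on the plate 75 mm up.
- old1: Tested specimen (may be absent): like a fresh one, but copper-brown rod and orange head with a black band. Same size and origin. Starts upright in a carrier hole, shoulder on the plate 75 mm up.
- old2: Tested specimen (may be absent): like a fresh one, but copper-brown rod and orange head with a black band. Same size and origin. Starts upright in a carrier hole, shoulder on the plate 75 mm up.
- old3: Tested specimen (may be absent): like a fresh one, but copper-brown rod and orange head with a black band. Same size and origin. Starts upright in a carrier hole, shoulder on the plate 75 mm up.
- pin: Lock pin: steel shaft 10 mm thick and 45 mm long, round at the lower end, under a yellow cylindrical head 20 mm across and 36 mm tall; 50 g. Origin: on the axis at the head's underside; z up through the head. Starts upright in a fixed grey stand (60 x 60 x 62 mm block), shoulder 62 mm up. Locked, its shoulder lies on the bar's top.
- bin: Loose blue open bin for tested specimens, 150 (x) x 200 (y) x 60 mm high, walls and floor 4 to 5 mm; 0.5 kg. Origin: centre of its underside, z up.
- glass_jar: Clear jar with blue lid, 70 mm wide, 90 mm tall, not part of the job. Origin on its axis or underside.
- wash_bottle: White bottle with red cap, 64 mm wide, 170 mm tall, not part of the job. Origin on its axis or underside.
- puck: Brass reference disc, 40 mm wide, 18 mm high, not part of the job. Origin on its axis or underside.
- dish: Shallow covered clear dish, 90 mm wide, 14 mm high, not part of the job. Origin on its axis or underside.
- driver: Screwdriver with blue handle, not part of the job. Origin at its underside.
- jar: Amber jar with black lid, 52 mm wide, 70 mm tall, not part of the job. Origin on its axis or underside.

How it is judged:
On the way, in this order (a step that is already met when the one before it is completed fails the run):
1. all tested specimens lie in the bin and all fresh ones are home in carrier holes ((distance between fresh0 and hole0 below 0.005 m or distance between fresh0 and hole1 below 0.005 m or distance between fresh0 and hole2 below 0.005 m or distance between fresh0 and hole3 below 0.005 m) and angle between each of fresh0, fresh1, fresh2, fresh3's own z axis and vertical below 0.12 rad and (distance between fresh1 and hole0 below 0.005 m or distance between fresh1 and hole1 below 0.005 m or distance between fresh1 and hole2 below 0.005 m or distance between fresh1 and hole3 below 0.005 m) and (distance between fresh2 and hole0 below 0.005 m or distance between fresh2 and hole1 below 0.005 m or distance between fresh2 and hole2 below 0.005 m or distance between fresh2 and hole3 below 0.005 m) and (distance between fresh3 and hole0 below 0.005 m or distance between fresh3 and hole1 below 0.005 m or distance between fresh3 and hole2 below 0.005 m or distance between fresh3 and hole3 below 0.005 m) and x of old0 in the frame of bin between -0.075 and 0.075 m and y of old0 in the frame of bin between -0.1 and 0.1 m and z of old0 in the frame of bin between 0 and 0.09 m and x of old1 in the frame of bin between -0.075 and 0.075 m and y of old1 in the frame of bin between -0.1 and 0.1 m and z of old1 in the frame of bin between 0 and 0.09 m and x of old2 in the frame of bin between -0.075 and 0.075 m and y of old2 in the frame of bin between -0.1 and 0.1 m and z of old2 in the frame of bin between 0 and 0.09 m and x of old3 in the frame of bin between -0.075 and 0.075 m and y of old3 in the frame of bin between -0.1 and 0.1 m and z of old3 in the frame of bin between 0 and 0.09 m), for 0.2 s.
2. the bar is closed over the loaded specimens ((distance between fresh0 and hole0 below 0.005 m or distance between fresh0 and hole1 below 0.005 m or distance between fresh0 and hole2 below 0.005 m or distance between fresh0 and hole3 below 0.005 m) and angle between each of fresh0, fresh1, fresh2, fresh3's own z axis and vertical below 0.12 rad and (distance between fresh1 and hole0 below 0.005 m or distance between fresh1 and hole1 below 0.005 m or distance between fresh1 and hole2 below 0.005 m or distance between fresh1 and hole3 below 0.005 m) and (distance between fresh2 and hole0 below 0.005 m or distance between fresh2 and hole1 below 0.005 m or distance between fresh2 and hole2 below 0.005 m or distance between fresh2 and hole3 below 0.005 m) and (distance between fresh3 and hole0 below 0.005 m or distance between fresh3 and hole1 below 0.005 m or distance between fresh3 and hole2 below 0.005 m or distance between fresh3 and hole3 below 0.005 m) and value of joint bar below 0.03 rad), for 0.2 s.
3. the lock pin is home through the bar's eye and the catch (value of joint bar below 0.03 rad and distance between pin and bar_eye below 0.006 m and angle between pin's own z axis and vertical below 0.12 rad), for 0.2 s.
At the end, for the whole second after the job is handed in: Every fresh specimen upright, shoulder within 5 mm of a hole mouth; every tested one in the bin (origin inside the walls, under 90 mm up); bar within 0.03 rad of closed; pin upright, shoulder within 6 mm of the eye top; all at rest (all of step 1 and all of step 3 and linear speed of each of fresh0, fresh1, fresh2, fresh3, old0, old1, old2, old3, pin, bin below 0.03 m/s); the robot touches nothing.
It fails at once if a thing that is not part of the job is pushed more than 5 cm away (distance of any of glass_jar, wash_bottle, puck, dish, driver, jar from where it was at the start of the episode above 0.05 m).
Of fresh0, fresh1, fresh2, fresh3 only 3 to 4 are there at a start; the rules pass over those that are not, and their reading is None.
Of old0, old1, old2, old3 only 1 to 2 are there at a start; the rules pass over those that are not, and their reading is None.
At some moment in a run one of bin may be knocked a few centimetres aside while the robot is not near it.
Once in a run the grip may slacken for a moment while it holds something.
It also fails if it takes over 210 s, if anything falls off the work surface, if the arm or the gripper's body presses on something with over 40 N, if the wrist force passes 120 N, or if a joint passes its speed limit or range.

ROBOT

A 6-joint arm with a two-finger parallel gripper is mounted at the origin on the work surface. World frame = base frame: x ahead of the robot, y to its left, z up, the work surface at z = 0. Lengths are in m, angles in rad, forces in N, time in s.
With the tool pointing down it reaches from about 0.3 to 0.775 m from the base axis. Payload 14.6 kg.
Tool frame: the origin (TCP) lies midway between the tips of the shut fingers; the grasp point (between the pads) lies 19 mm behind it (ctrl.tcp_to_grasp is the distance from the TCP to the grasp point, in m); x points along the fingers, y is the direction in which the jaws open and shut, and the axes are right-handed (so a half turn about x gives the same grasp; the last joint's range is limited). The gripper opens to 94 mm and grips with 3 to 60 N. Pads are 16 mm wide; open, the fingers measure 119 mm over their backs; the gripper's body (75 mm by 177 mm) begins 78 mm behind the grasp point.
Start: joints at [-1.231, 0.3, 1.521, -0, 1.321, -0.067], TCP at [0.218, -0.505, 0.205] pointing down, gripper open.
Joint ranges: [-3.03, 3.03], [-0.79, 2.21], [0.23, 2.52], [-1.04, 4.18], [0, 3.07], [-2.55, 2.55]. Speed limits (rad/s): [2.22, 2.22, 2.57, 3.14, 3.14, 3.14].

INTERFACE

Orientations are given as [roll, pitch, yaw] about the fixed x, y, z axes, in that order (R = Rz(yaw) Ry(pitch) Rx(roll)).
In Python, from station import ctrl gives the robot as it stands.
- The arm moves only by the tool jog_arm, never from a script. Its argument "rows" is one flat list of numbers, 7 for each row, row after row: the shift along the world's x, y, z in m, then the turn, a rotation vector about the world's x, y, z in degrees, then the closure, from 0 (fully open) to 1 (shut). A call has 1 to 8 rows; each row shifts and turns the commanded pose from where the row before left it; what a row does not reach is not made up. A row lasts 1/12 s, in which the tool goes at most 41.7 mm and 7.16 degrees, less where a joint would pass 70% of its speed; a pose out of reach is approached as far as the arm can. A call with a gripper value outside its range is refused whole. The fingers move at their own pace and stop on an object; "squeeze" is the grip in N (left out, the last holds). Time passes only in rows, so rows that do not move let the fingers close. It gives the time, the measured TCP pose, the force and the opening at its end, in the units of the state.
- ctrl.get_obs(): the state, without advancing time (a new reading comes with each control period).
- ctrl.camera(name): name is "scene" or "side" or "wrist"; returns (picture, depth): 400x640x3 uint8, red, green, blue; 400x640 float32, m along the optical axis (not along the pixel's ray), 0 where there is no reading.
- ctrl.camera_model(name): a dict with "K" (3x3 intrinsics, pixels), "extrinsics" (4x4, takes a point from camera to world coordinates). Camera axes: x right, y down, z forward; pixel columns grow to the right and rows downward; lengths in m; the calibration is good to about 2 mm. A picture is of the moment at which its call begins: read the wrist's pose just before it. camera_model takes no time and is no camera call; for the wrist camera it gives the pose at the moment of the call.
- ctrl.hand_in(): hands the job in, once; it reports no verdict.
The state is a dict: "time_s": time; "qpos": joint angles; "joint_vel": joint speeds; "tau": joint torques, N m; "ee_pos": TCP position; "eef_rot": TCP orientation; "force": force on the tool from outside, world axes, zero at the start; "moment": the same for the moment, N m; "grip_width": finger opening in m.
Only numpy, scipy, OpenCV 4.12 (cv2) and the standard library are available. Lean on these libraries where they do the work, as an engineer would, in place of code of your own. Each camera call takes 0.05 s, during which the arm holds its last target.

## Working session

There is one attempt and no reset: what is moved stays moved. The work goes in short steps, Python scripts to look and compute and a tool call to move; the robot and the scene stay as the last step left them, time stands still between calls to the robot, and variables do not carry over. Pictures are saved under pics/ and viewed, and the job is handed in when it is done.

Besides the shell and the picture viewer there is one more tool, called after "Emit:" by a JSON object that holds its "name" and its "arguments". jog_arm: Moves the arm, as the interface text tells. Its arguments: {"type":"object","properties":{"rows":{"type":"array"},"squeeze":{"type":"number"}},"required":["rows"]}

```bash
ls -la; mkdir -p pics
python3 - <<'E'
from station import ctrl
import cv2,numpy as np
print(ctrl.get_obs())
for n in ["scene","side","wrist"]:
    m=ctrl.camera_model(n)
    p,d=ctrl.camera(n)
    cv2.imwrite(f"pics/{n}0.png",p[:,:,::-1]); np.savez(f"pics/{n}0.npz",p=p,d=d,K=m["K"],E=m["extrinsics"])
    print(n,m["K"],np.round(m["extrinsics"],3))
E
```

```text
total 12
drwxr-xr-x  3 agent agent 4096 Dec  7 07:00 .
drwxr-xr-x 23 root  root  4096 Dec  7 07:00 ..
drwxr-xr-x  2 agent agent 4096 Dec  7 07:00 pics
{'time_s': 0.0, 'qpos': array([-1.23061379e+00,  3.00506348e-01,  1.52160079e+00, -3.48044529e-05,
        1.32069681e+00, -6.66062454e-02]), 'joint_vel': array([ 0.00042454,  0.0023936 , -0.00051346, -0.00138677, -0.00039015,
        0.00213507]), 'tau': array([-3.93459632e-04, -5.31806946e+01, -3.52746499e+01,  7.08376430e-02,
        2.43258476e-02, -9.62651211e-05]), 'ee_pos': array([ 0.21750908, -0.50486722,  0.20485866]), 'eef_rot': array([-1.60957911,  1.56958456,  1.93881097]), 'force': array([0.13225771, 0.50983785, 0.10629699]), 'moment': array([ 0.02019876,  0.03239266, -0.00751121]), 'grip_width': 0.09420641068859102}
scene [[365.57837738   0.         322.32775477]
 [  0.         365.57837738 197.48342829]
 [  0.           0.           1.        ]] [[-0.461  0.654 -0.6    1.153]
 [ 0.887  0.344 -0.307  0.251]
 [ 0.005 -0.674 -0.739  0.755]
 [ 0.     0.     0.     1.   ]]
side [[487.93477489   0.         325.90646764]
 [  0.         487.93477489 204.25911144]
 [  0.           0.           1.        ]] [[ 0.988 -0.108  0.107  0.455]
 [-0.152 -0.686  0.712 -1.02 ]
 [-0.004 -0.72  -0.694  1.086]
 [ 0.     0.     0.     1.   ]]
wrist [[340.2962474    0.         323.82696658]
 [  0.         340.2962474  201.37607049]
 [  0.           0.           1.        ]] [[ 0.395 -0.895 -0.209  0.276]
 [-0.919 -0.385 -0.089 -0.481]
 [-0.001  0.227 -0.974  0.384]
 [ 0.     0.     0.     1.   ]]
```

View pics/scene0.png

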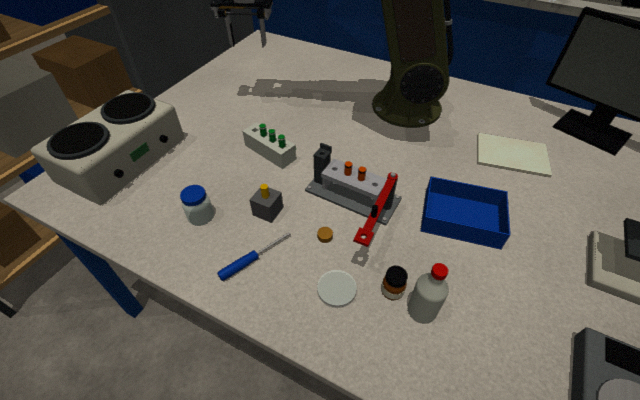

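View pics/side0.png

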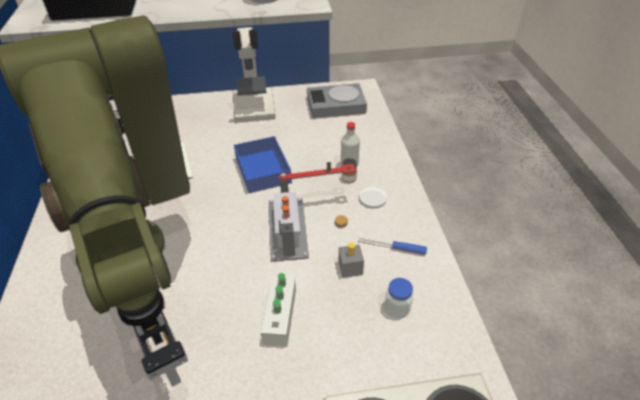

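View pics/wrist0.png

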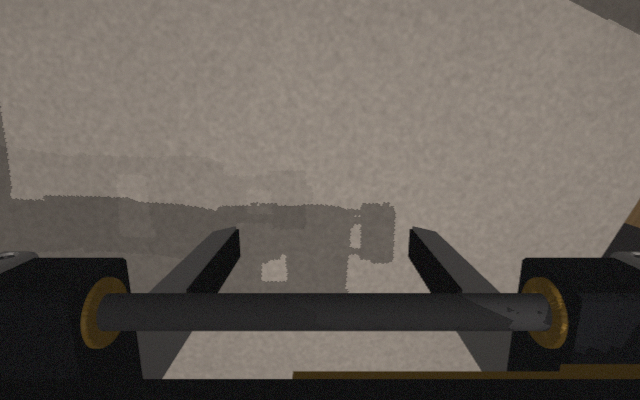

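The scene picture shows the white rack with three green heads at (263,130), (273,134), (281,140). The carrier has two orange heads at (348,168) and (361,173), the pin is at (264,190), the bin around (465,212), and the bar is open with its tip at (364,237). Next I measure these with depth.

```bash
cat > h.py <<'E'
import numpy as np,cv2
def load(n):
    z=np.load(f"pics/{n}.npz"); return z["p"],z["d"],z["K"],z["E"]
def cloud(d,K,E):
    v,u=np.mgrid[0:d.shape[0],0:d.shape[1]]
    P=np.stack([(u-K[0,2])/K[0,0]*d,(v-K[1,2])/K[1,1]*d,d],-1)
    return P@E[:3,:3].T+E[:3,3]
def snap(n,tag):
    from station import ctrl
    m=ctrl.camera_model(n); p,d=ctrl.camera(n)
    cv2.imwrite(f"pics/{tag}.png",p[:,:,::-1]); np.savez(f"pics/{tag}.npz",p=p,d=d,K=m["K"],E=m["extrinsics"])
    return p,d,np.array(m["K"]),np.array(m["extrinsics"])
HS={'green':((45,110,40),(85,255,255)),'orange':((3,160,110),(14,255,255)),'yellow':((18,150,100),(32,255,255)),'blue':((105,130,40),(125,255,255)),'red':((172,150,60),(180,255,255)),'red2':((0,190,60),(3,255,255))}
def mask(p,c):
    h=cv2.cvtColor(p,cv2.COLOR_RGB2HSV); return cv2.inRange(h,*map(np.array,HS[c]))
def blobs(p,d,K,E,c,amin=15):
    W=cloud(d,K,E); n,l,s,ce=cv2.connectedComponentsWithStats(mask(p,c))
    for i in range(1,n):
        if s[i,4]<amin: continue
        m=(l==i)&(d>0); P=W[m]
        if len(P)==0: continue
        top=P[P[:,2]>np.percentile(P[:,2],95)-0.006]
        print(c,np.round(ce[i]).astype(int),s[i,4],'mean',np.round(P.mean(0),4),'top',np.round(top.mean(0),4),'min',np.round(np.percentile(P,3,0),3),'max',np.round(np.percentile(P,97,0),3))
E
python3 - <<'E'
from h import *
for n in ["scene0","side0"]:
    p,d,K,E=load(n); print(n,K[0,0])
    for c in HS: blobs(p,d,K,E,c)
    q=p[110:270,180:520] if n=="scene0" else p[120:360,210:440]
    q=cv2.resize(q,None,fx=2.3,fy=2.3,interpolation=cv2.INTER_CUBIC); cv2.imwrite(f"pics/{n}z.png",q[:,:,::-1])
E
```

```text
scene0 365.57837738192114
green [262 125] 19 mean [ 0.4394 -0.32    0.0921] top [ 0.4394 -0.32    0.0921] min [ 0.433 -0.329  0.09 ] max [ 0.447 -0.313  0.094]
green [263 132] 33 mean [ 0.4447 -0.3149  0.072 ] top [ 0.4451 -0.3144  0.0827] min [ 0.44  -0.321  0.06 ] max [ 0.449 -0.31   0.085]
green [271 131] 22 mean [ 0.4481 -0.2807  0.0921] top [ 0.4481 -0.2807  0.0921] min [ 0.439 -0.288  0.09 ] max [ 0.456 -0.273  0.094]
green [272 138] 34 mean [ 0.4543 -0.2767  0.071 ] top [ 0.4544 -0.2763  0.0793] min [ 0.449 -0.284  0.06 ] max [ 0.458 -0.271  0.083]
green [281 136] 21 mean [ 0.459  -0.2419  0.0927] top [ 0.459  -0.2419  0.0927] min [ 0.449 -0.249  0.091] max [ 0.466 -0.234  0.096]
green [282 143] 37 mean [ 0.4639 -0.2376  0.0719] top [ 0.4639 -0.2371  0.0816] min [ 0.458 -0.245  0.061] max [ 0.468 -0.232  0.085]
orange [348 164] 27 mean [ 0.4904 -0.0139  0.1092] top [ 0.4904 -0.0139  0.1092] min [ 0.483 -0.022  0.107] max [ 0.498 -0.006  0.111]
orange [362 169] 29 mean [0.4922 0.0263 0.1093] top [0.4922 0.0263 0.1093] min [0.483 0.019 0.108] max [0.499 0.033 0.111]
yellow [264 
[... 3649 characters left out ...]
 0.04   1.138 -0.113] max [0.197 1.161 0.12 ]
blue [211  59] 19 mean [ 0.2413  1.1477 -0.0048] top [0.239  1.145  0.0166] min [ 0.223  1.141 -0.021] max [0.259 1.154 0.018]
blue [ 15 180] 5470 mean [-0.7512  0.9524 -0.4445] top [-0.7416  1.1919 -0.1339] min [-0.759  0.535 -0.644] max [-0.745  1.258 -0.153]
blue [260 164] 919 mean [0.4234 0.323  0.0066] top [0.4075 0.223  0.0586] min [ 0.36   0.205 -0.002] max [0.487 0.393 0.059]
blue [411 247] 111 mean [ 0.8329 -0.1413  0.0234] top [ 0.8333 -0.1417  0.0244] min [ 0.792 -0.159  0.019] max [ 0.867 -0.122  0.028]
blue [400 288] 309 mean [ 0.7465 -0.3235  0.0896] top [ 0.7463 -0.3238  0.0899] min [ 0.723 -0.348  0.086] max [ 0.77  -0.299  0.093]
```

View pics/scene0z.png

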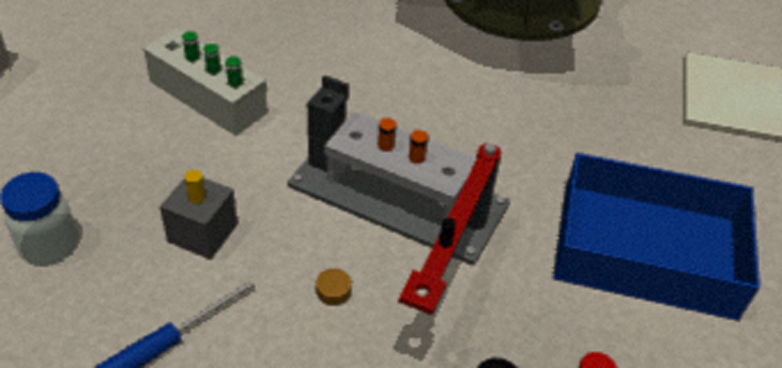

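View pics/side0z.png

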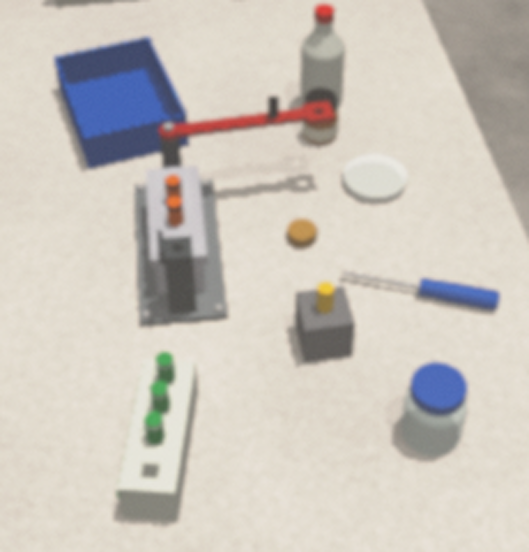

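Emit:
{"name": "jog_arm", "arguments": {"rows": [0.01,0.02,0.02,0,0,4,0,0.017,0.028,0.01,0,0,4,0,0.017,0.028,0.01,0,0,4,0,0.017,0.028,0.01,0,0,4,0,0.017,0.028,0.01,0,0,4,0,0.017,0.028,0.005,0,0,4,0,0.017,0.028,0,0,0,4,0,0.017,0.028,0,0,0,4,0]}}

```text
time_s: 0.82
ee_pos: [0.3471, -0.2877, 0.2707]
eef_rot: [1.462, 1.57, -0.711]
force: [0.0, -0.1, 0.4]
grip_width: 0.0939
```

Emit:
{"name": "jog_arm", "arguments": {"rows": [0.017,0.028,0,0,0,4,0,0.017,0.028,0,0,0,4,0,0.017,0.028,0,0,0,4,0,0.017,0.028,0,0,0,4,0,0.017,0.028,0,0,0,4,0,0.017,0.028,0,0,0,4,0,0.022,0.028,0,0,0,4,0,0.02,0.02,0,0,0,4.5,0]}}

```text
time_s: 1.48
ee_pos: [0.4913, -0.0708, 0.2705]
eef_rot: [2.481, 1.571, 0.876]
force: [0.4, -0.9, -0.0]
grip_width: 0.0938
```

Emit:
{"name": "jog_arm", "arguments": {"rows": [0,0,0,0,0,0,0,0,0,0,0,0,0,0,0,0,0,0,0,0,0]}}

```text
time_s: 1.73
ee_pos: [0.4902, -0.0735, 0.2702]
eef_rot: [-1.46, 1.57, -3.07]
force: [0.2, 0.3, -0.3]
grip_width: 0.0938
```

```bash
cat >> h.py <<'E'
from scipy.spatial.transform import Rotation as Ro
def tool():
    from station import ctrl
    o=ctrl.get_obs(); R=Ro.from_euler('xyz',o['eef_rot']).as_matrix()
    print('t',round(o['time_s'],2),'tcp',np.round(o['ee_pos'],4),'xt',np.round(R[:,0],3),'yt',np.round(R[:,1],3),'yaw_y',round(np.degrees(np.arctan2(R[1,1],R[0,1])),2),'F',np.round(o['force'],1),'w',round(o['grip_width'],4),'q',np.round(o['qpos'],2))
    return o,R
E
python3 - <<'E'
from h import *
tool()
p,d,K,E=snap("wrist","w1")
for c in ['green','orange','red2','blue']: blobs(p,d,K,E,c,60)
E
```

```text
t 1.73 tcp [ 0.4902 -0.0735  0.2702] xt [-0.001 -0.    -1.   ] yt [ 0.999 -0.039 -0.001] yaw_y -2.25 F [ 0.2  0.3 -0.3] w 0.0938 q [-0.22  0.13  1.57 -0.    1.44 -0.18]
green [297 339] 210 mean [ 0.4473 -0.2693  0.078 ] top [ 0.453  -0.2494  0.0944] min [ 0.438 -0.279  0.063] max [ 0.457 -0.248  0.095]
green [292 361] 317 mean [ 0.4409 -0.2941  0.0864] top [ 0.4445 -0.2814  0.0943] min [ 0.429 -0.316  0.066] max [ 0.452 -0.273  0.095]
orange [320  84] 339 mean [0.4889 0.0252 0.1113] top [0.4889 0.0252 0.1113] min [0.481 0.017 0.11 ] max [0.497 0.033 0.113]
orange [320 127] 307 mean [ 0.4872 -0.0147  0.1113] top [ 0.4872 -0.0147  0.1113] min [ 0.479 -0.023  0.11 ] max [ 0.495 -0.007  0.113]
blue [585 210] 1406 mean [ 0.8238 -0.1346  0.0228] top [ 0.8267 -0.1361  0.024 ] min [ 0.782 -0.158  0.014] max [ 0.869 -0.112  0.027]
```

View pics/w1.png

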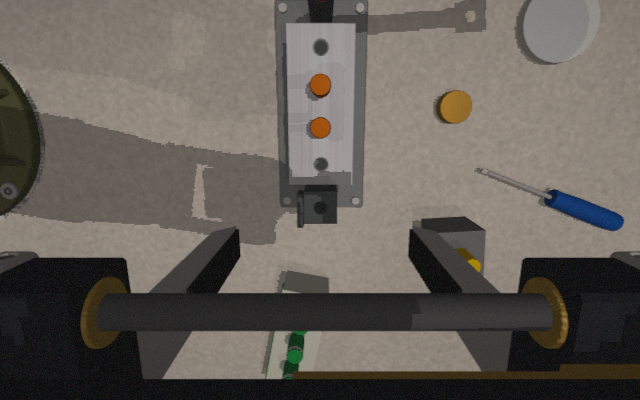

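Wrist picture: the carrier is straight under the view, with empty holes at (320,47) and (321,164), old heads at (320,84) and (320,127), and the catch bore near (321,208). Next I compute the holes on their known planes.

```bash
cat >> h.py <<'E'
def ray(u,v,K,E,z):
    r=E[:3,:3]@np.array([(u-K[0,2])/K[0,0],(v-K[1,2])/K[1,1],1.0]); return E[:3,3]+r*(z-E[2,3])/r[2]
def circ(p,u,v,r,thr,dark=True):
    g=cv2.cvtColor(p,cv2.COLOR_RGB2GRAY)[v-r:v+r+1,u-r:u+r+1].astype(float)
    m=(g<thr) if dark else (g>thr)
    n,l,s,c=cv2.connectedComponentsWithStats(m.astype(np.uint8))
    i=1+np.argmin([np.hypot(*(c[k]-r))-0.02*s[k,4] for k in range(1,n)]); return c[i]+[u-r,v-r],s[i,4]
E
python3 - <<'E'
from h import *
p,d,K,E=load("w1"); W=cloud(d,K,E)
g=cv2.cvtColor(p,cv2.COLOR_RGB2GRAY)
print(g[35:60,320],g[47,305:338]); print(g[152:178,321]); print(g[195:222,320])
for (u,v) in [(320,47),(321,164)]:
    (c,a)=circ(p,u,v,11,95); print(c,a,ray(*c,K,E,0.075))
m=(np.abs(W[...,2]-0.075)<0.006)&(np.abs(W[...,0]-0.488)<0.03)&(np.abs(W[...,1])<0.09)
print('plate z',np.median(W[m][:,2]),W[m].min(0),W[m].max(0), m.sum())
q=cv2.resize(p[0:240,250:400],None,fx=2.5,fy=2.5,interpolation=cv2.INTER_CUBIC); cv2.imwrite("pics/w1z.png",q[:,:,::-1])
E
```

```text
[151 149 149 123  99  80  55  59  57  58  57  56  60  63  61  61  58  62
  60  58  90 147 154 154 157] [154 151 151 151 156 154 155 134 109  78  60  59  62  59  60  60  58  60
  61  60  61  59  83 108 141 152 150 151 156 155 156 156 155]
[157 158 158 157 152 104  68  59  60  61  57  58  59  61  55  57  58  65
  74  87  98 101 100  99  91  93]
[46 50 66 65 63 64 45 34 26 28 27 26 28 30 29 23 33 26 31 52 65 64 64 64
 64 66 63]
[320.5         47.04705882] 170 [0.49076628 0.06494722 0.075     ]
[320.80985915 164.16197183] 142 [ 0.48600558 -0.05486382  0.075     ]
plate z 0.07527928608505455 [ 0.45800536 -0.07869992  0.06901249] [0.51799866 0.08884768 0.08055721] 8162
```

View pics/w1z.png

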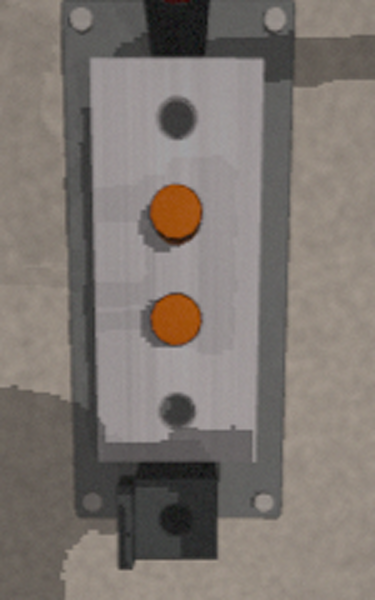

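Emit:
{"name": "jog_arm", "arguments": {"rows": [-0.001,0.03,-0.02,0,0,0,0.4,0,0.035,-0.03,0,0,0,0.4,0,0.0335,-0.03,0,0,0,0.4,0,0,-0.03,0,0,0,0.4,0,0,-0.03,0,0,0,0.4,0,0,-0.025,0,0,0,0.4,0,0,-0.023,0,0,0,0.4,0,0,0,0,0,0,0.4], "squeeze": 30}}

```text
time_s: 2.45
ee_pos: [0.4873, 0.0187, 0.084]
eef_rot: [-1.553, 1.565, 3.119]
force: [-0.7, -0.0, -1.0]
grip_width: 0.0565
```

Emit:
{"name": "jog_arm", "arguments": {"rows": [0,0,0,0,0,0,0.4,0,0,0,0,0,0,0.4,0,0,0,0,0,0,0.4]}}

```text
time_s: 2.7
ee_pos: [0.4904, 0.0192, 0.0893]
eef_rot: [1.57, 1.568, -0.04]
force: [-0.4, -0.1, 0.6]
grip_width: 0.0565
```

Run:
```python
from h import *
tool()
p,d,K,E=snap("wrist","w2")
```

```text
t 2.7 tcp [0.4904 0.0192 0.0893] xt [ 0.003 -0.    -1.   ] yt [ 0.999 -0.039  0.003] yaw_y -2.24 F [-0.4 -0.1  0.6] w 0.0565 q [-0.04  0.3   1.81 -0.    1.03  0.  ]
```

View pics/w2.png

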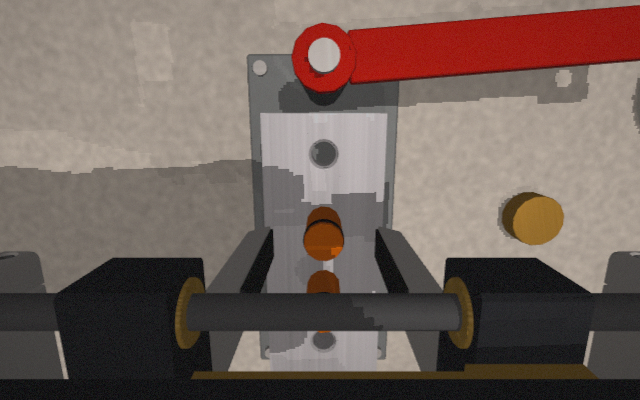

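The old head is between the jaws at (323,240), and the arm is about 6 mm short in y and 7 mm high. I correct that and close.

Emit:
{"name": "jog_arm", "arguments": {"rows": [-0.001,0.006,0,0,0,0,0.4,0,0,-0.007,0,0,0,0.4,0,0,0,0,0,0,0.4,0,0,0,0,0,0,1,0,0,0,0,0,0,1,0,0,0,0,0,0,1,0,0,0,0,0,0,1,0,0,0,0,0,0,1]}}

```text
time_s: 3.42
ee_pos: [0.4887, 0.0255, 0.0806]
eef_rot: [1.807, 1.571, 0.198]
force: [-0.6, -0.8, -0.3]
grip_width: 0.0264
```

Run:
```python
from h import *
tool()
p,d,K,E=snap("wrist","w3")
```

```text
t 3.42 tcp [0.4887 0.0255 0.0806] xt [ 0.  0. -1.] yt [ 0.999 -0.038  0.   ] yaw_y -2.2 F [-0.6 -0.8 -0.3] w 0.0264 q [-0.02  0.31  1.82  0.    1.01  0.02]
```

View pics/w3.png

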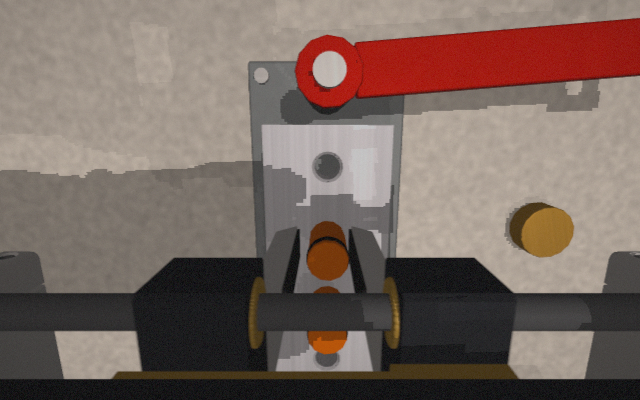

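The fingers are still closing (26 mm open) and the head is centred between them at (328,258).

Emit:
{"name": "jog_arm", "arguments": {"rows": [0,0,0,0,0,0,1,0,0,0,0,0,0,1,0,0,0,0,0,0,1,0,0,0,0,0,0,1]}}

```text
time_s: 3.8
ee_pos: [0.489, 0.0255, 0.0807]
eef_rot: [1.559, 1.57, -0.05]
force: [4.1, -0.7, -1.1]
grip_width: 0.0196
```

Emit:
{"name": "jog_arm", "arguments": {"rows": [0,0,0.01,0,0,0,1,0,0,0.03,0,0,0,1,0,0,0.035,0,0,0,1,0,0,0.035,0,0,0,1,0,0,0.03,0,0,0,1,0,0,0.01,0,0,0,1,0,0,0,0,0,0,1,0,0,0,0,0,0,1]}}

```text
time_s: 4.47
ee_pos: [0.4881, 0.0256, 0.2293]
eef_rot: [-1.557, 1.569, 3.117]
force: [-0.1, 0.6, -1.3]
grip_width: 0.0196
```

Run:
```python
from h import *
tool()
p,d,K,E=snap("wrist","w4")
p,d,K,E=snap("scene","s4"); blobs(p,d,K,E,'blue',1000)
```

```text
t 4.47 tcp [0.4881 0.0256 0.2293] xt [-0.002  0.    -1.   ] yt [ 0.999 -0.038 -0.002] yaw_y -2.19 F [-0.1  0.6 -1.3] w 0.0196 q [-0.02  0.14  1.65  0.    1.34  0.02]
blue [307  21] 3658 mean [-0.749  -0.8382 -0.1262] top [-0.7488 -0.6981 -0.001 ] min [-0.759 -1.198 -0.23 ] max [-0.739 -0.538 -0.002]
blue [531  65] 4067 mean [-0.7503  0.3793 -0.0972] top [-0.7502  0.3544  0.0535] min [-0.759  0.228 -0.233] max [-0.742  0.638  0.054]
blue [466 212] 4723 mean [0.4264 0.3025 0.0216] top [0.4411 0.3016 0.0563] min [0.348 0.202 0.   ] max [0.521 0.397 0.058]
```

View pics/w4.png

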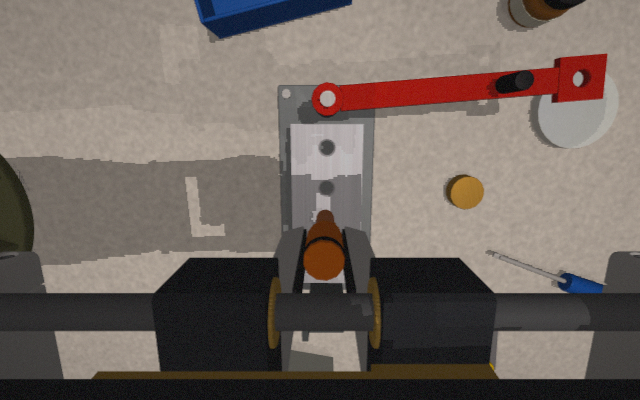

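View pics/s4.png

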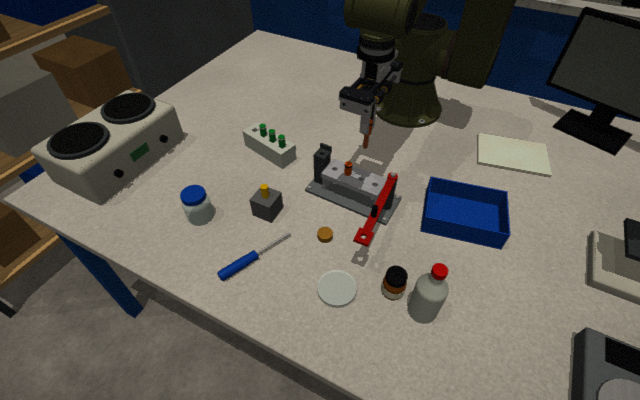

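The first tested specimen is held, upright at (325,250) in the wrist view. The bin hasn't moved. Over to the bin now.

Emit:
{"name": "jog_arm", "arguments": {"rows": [-0.005,0.025,0,0,0,0,1,-0.008,0.035,0,0,0,0,1,-0.008,0.035,0,0,0,0,1,-0.008,0.035,0,0,0,0,1,-0.008,0.035,0,0,0,0,1,-0.008,0.035,0,0,0,0,1,-0.008,0.03,0,0,0,0,1,-0.005,0.015,0,0,0,0,1]}}

```text
time_s: 5.23
ee_pos: [0.429, 0.2731, 0.2286]
eef_rot: [-1.172, 1.568, -2.779]
force: [0.3, -1.0, -1.3]
grip_width: 0.0195
```

Emit:
{"name": "jog_arm", "arguments": {"rows": [0,0,-0.02,0,0,0,1,0,0,-0.03,0,0,0,1,0,0,-0.03,0,0,0,1,0,0,-0.03,0,0,0,1,0,0,-0.03,0,0,0,1,0,0,-0.02,0,0,0,1,0,0,0,0,0,0,1,0,0,0,0,0,0,1]}}

```text
time_s: 5.9
ee_pos: [0.4297, 0.2701, 0.0693]
eef_rot: [-1.047, 1.567, -2.656]
force: [0.1, 0.0, 0.3]
grip_width: 0.0194
```

Run:
```python
from h import *
tool()
p,d,K,E=snap("wrist","w5")
```

```text
t 5.9 tcp [0.4297 0.2701 0.0693] xt [-0.003 -0.002 -1.   ] yt [ 0.999 -0.038 -0.003] yaw_y -2.19 F [0.1 0.  0.3] w 0.0194 q [0.49 0.37 1.77 0.   1.   0.53]
```

View pics/w5.png

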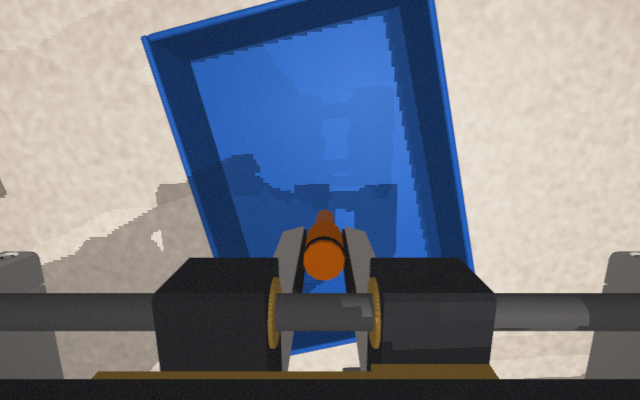

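The specimen hangs over the bin floor (head at (324,255), with walls clear on all sides). I lower it a little and release.

Emit:
{"name": "jog_arm", "arguments": {"rows": [0,0,-0.008,0,0,0,1,0,0,0,0,0,0,1,0,0,0,0,0,0,0.5,0,0,0,0,0,0,0.5,0,0,0,0,0,0,0.5,0,0,0,0,0,0,0.5,0,0,0.01,0,0,0,0.5,0,0,0.02,0,0,0,0.5]}}

```text
time_s: 6.62
ee_pos: [0.4297, 0.2701, 0.0918]
eef_rot: [-1.041, 1.567, -2.65]
force: [0.7, 0.7, 0.1]
grip_width: 0.047
```

Emit:
{"name": "jog_arm", "arguments": {"rows": [0,0,0.03,0,0,0,0.5,0,0,0.03,0,0,0,0.5,0,0,0.03,0,0,0,0.5,0,0,0.03,0,0,0,0.5,0,0,0.02,0,0,0,0.5,0.005,-0.01,0,0,0,0,0.5,0,0,0,0,0,0,0.5]}}

```text
time_s: 7.2
ee_pos: [0.4363, 0.2597, 0.2339]
eef_rot: [1.958, 1.568, 0.349]
force: [-0.6, -0.4, -0.8]
grip_width: 0.0474
```

Run:
```python
from h import *
tool()
p,d,K,E=snap("wrist","w6")
blobs(p,d,K,E,'orange',60)
```

```text
t 7.2 tcp [0.4363 0.2597 0.2339] xt [ 0.002  0.001 -1.   ] yt [ 0.999 -0.039  0.002] yaw_y -2.21 F [-0.6 -0.4 -0.8] w 0.0474 q [ 0.47  0.18  1.6  -0.    1.36  0.5 ]
orange [317 178] 292 mean [0.4291 0.2705 0.085 ] top [0.4291 0.2705 0.085 ] min [0.421 0.263 0.083] max [0.438 0.279 0.086]
```

View pics/w6.png

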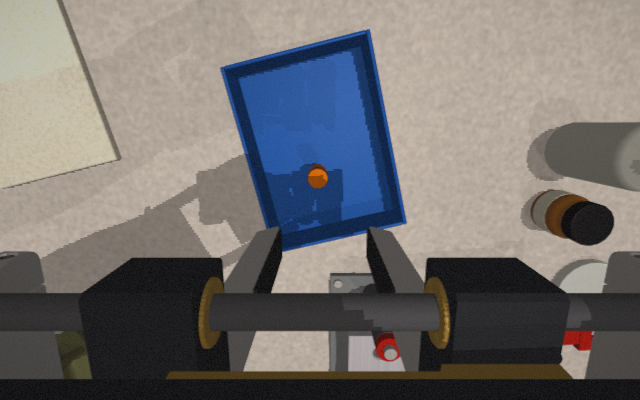

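The first specimen stands upright in the bin at (317,178). Now the second old one at about (0.487, -0.015).

Emit:
{"name": "jog_arm", "arguments": {"rows": [0.003,-0.02,0,0,0,0,0.5,0.007,-0.037,0,0,0,0,0.5,0.008,-0.039,0,0,0,0,0.5,0.008,-0.039,0,0,0,0,0.5,0.008,-0.039,0,0,0,0,0.5,0.008,-0.039,0,0,0,0,0.5,0.006,-0.037,0,0,0,0,0.5,0.003,-0.0244,0,0,0,0,0.5]}}

```text
time_s: 7.92
ee_pos: [0.4863, -0.0166, 0.2314]
eef_rot: [-1.517, 1.569, -3.127]
force: [-0.7, 0.6, -0.7]
grip_width: 0.0471
```

Emit:
{"name": "jog_arm", "arguments": {"rows": [0,0,-0.02,0,0,0,0.5,0,0,-0.035,0,0,0,0.5,0,0,-0.035,0,0,0,0.5,0,0,-0.025,0,0,0,0.5,0,0,-0.015,0,0,0,0.5,0,0,0,0,0,0,0.5,0,0,0,0,0,0,0.5]}}

```text
time_s: 8.5
ee_pos: [0.486, -0.0137, 0.1019]
eef_rot: [-1.646, 1.568, 3.028]
force: [-0.0, 0.3, 0.5]
grip_width: 0.0468
```

Run:
```python
from h import *
tool()
p,d,K,E=snap("wrist","w7")
```

```text
t 8.5 tcp [ 0.486  -0.0137  0.1019] xt [-0.002  0.    -1.   ] yt [ 0.999 -0.038 -0.002] yaw_y -2.2 F [-0.   0.3  0.5] w 0.0468 q [-0.1   0.28  1.81  0.    1.06 -0.07]
```

View pics/w7.png

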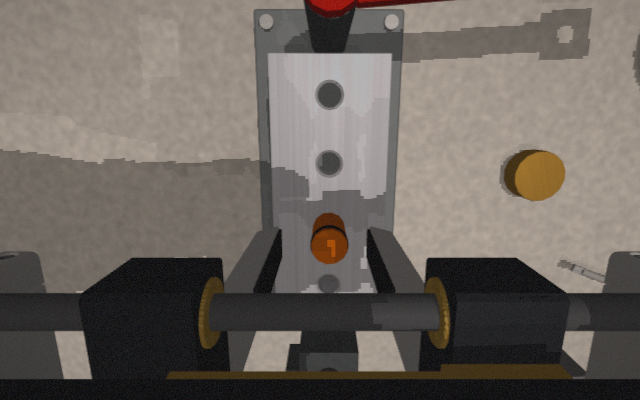

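The second head at (329,238) lies between the jaws. I go down 20 mm and close.

Emit:
{"name": "jog_arm", "arguments": {"rows": [0.001,-0.001,-0.012,0,0,0,0.5,0,0,-0.009,0,0,0,0.5,0,0,0,0,0,0,1,0,0,0,0,0,0,1,0,0,0,0,0,0,1,0,0,0,0,0,0,1,0,0,0,0,0,0,1,0,0,0,0,0,0,1]}}

```text
time_s: 9.22
ee_pos: [0.4879, -0.0148, 0.0821]
eef_rot: [1.521, 1.57, -0.088]
force: [-1.1, -0.4, 4.1]
grip_width: 0.0196
```

Emit:
{"name": "jog_arm", "arguments": {"rows": [0,0,0,0,0,0,1,0,0,0,0,0,0,1,0,0,0.01,0,0,0,1,0,0,0.03,0,0,0,1,0,0,0.035,0,0,0,1,0,0,0.035,0,0,0,1,0,0,0.03,0,0,0,1,0,0,0.01,0,0,0,1]}}

```text
time_s: 9.88
ee_pos: [0.4885, -0.0149, 0.2364]
eef_rot: [1.499, 1.565, -0.11]
force: [0.4, -0.5, -0.6]
grip_width: 0.0195
```

Run:
```python
from h import *
tool()
p,d,K,E=snap("wrist","w8")
p,d,K,E=snap("scene","s8"); blobs(p,d,K,E,'blue',4200); blobs(p,d,K,E,'orange')
```

```text
t 9.88 tcp [ 0.4885 -0.0149  0.2364] xt [ 0.006 -0.001 -1.   ] yt [ 0.999 -0.038  0.006] yaw_y -2.19 F [ 0.4 -0.5 -0.6] w 0.0195 q [-0.11  0.13  1.65 -0.    1.35 -0.07]
blue [466 213] 4545 mean [0.428  0.3035 0.0221] top [0.4423 0.3009 0.0562] min [0.347 0.202 0.001] max [0.521 0.397 0.058]
orange [460 193] 33 mean [0.4317 0.2708 0.0831] top [0.4317 0.2708 0.0831] min [0.423 0.263 0.081] max [0.44  0.278 0.085]
```

View pics/w8.png

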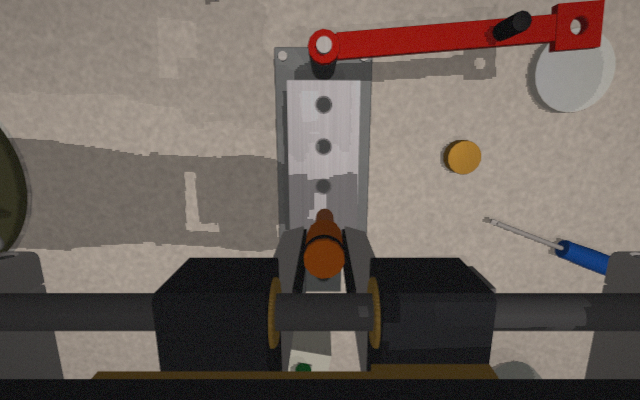

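The second one is held and the bin hasn't moved. I bring it to (0.422, 0.335) in the bin.

Emit:
{"name": "jog_arm", "arguments": {"rows": [-0.004,0.025,0,0,0,0,1,-0.007,0.037,0,0,0,0,1,-0.007,0.039,0,0,0,0,1,-0.007,0.039,0,0,0,0,1,-0.007,0.039,0,0,0,0,1,-0.007,0.039,0,0,0,0,1,-0.007,0.039,0,0,0,0,1,-0.007,0.037,0,0,0,0,1]}}

```text
time_s: 10.65
ee_pos: [0.4332, 0.2809, 0.2293]
eef_rot: [-1.042, 1.568, -2.651]
force: [0.9, -0.9, -0.3]
grip_width: 0.0196
```

Emit:
{"name": "jog_arm", "arguments": {"rows": [-0.007,0.035,0,0,0,0,1,-0.005,0.02,0,0,0,0,1,0,0,-0.02,0,0,0,1,0,0,-0.035,0,0,0,1,0,0,-0.035,0,0,0,1,0,0,-0.03,0,0,0,1,0,0,-0.02,0,0,0,1,0,0,0,0,0,0,1]}}

```text
time_s: 11.32
ee_pos: [0.4198, 0.3322, 0.0855]
eef_rot: [-0.931, 1.561, -2.54]
force: [-0.6, -0.9, -0.6]
grip_width: 0.0194
```

Run:
```python
from h import *
tool()
p,d,K,E=snap("wrist","w9")
```

```text
t 11.32 tcp [0.4198 0.3322 0.0855] xt [-0.008 -0.006 -1.   ] yt [ 0.999 -0.038 -0.008] yaw_y -2.19 F [-0.6 -0.9 -0.6] w 0.0194 q [ 0.6   0.4   1.68 -0.    1.07  0.64]
```

View pics/w9.png

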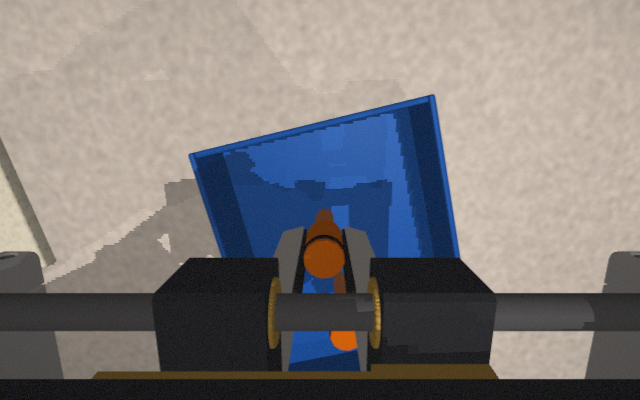

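Emit:
{"name": "jog_arm", "arguments": {"rows": [0,0,-0.012,0,0,0,1,0,0,-0.01,0,0,0,1,0,0,0,0,0,0,1,0,0,0,0,0,0,0.5,0,0,0,0,0,0,0.5,0,0,0,0,0,0,0.5,0,0,0,0,0,0,0.5,0,0,0.02,0,0,0,0.5]}}

```text
time_s: 12.03
ee_pos: [0.4214, 0.3333, 0.0872]
eef_rot: [-0.925, 1.566, -2.534]
force: [-0.3, 0.6, -0.0]
grip_width: 0.0465
```

Emit:
{"name": "jog_arm", "arguments": {"rows": [0,0,0.03,0,0,0,0.5,0,0,0.035,0,0,0,0.5,0,0,0.035,0,0,0,0.5,0,0,0.035,0,0,0,0.5,0,-0.02,0.02,0,0,0,0.5,0,-0.035,0,0,0,0,0.5,0,-0.035,0,0,0,0,0.5,0,-0.01,0,0,0,0,0.5]}}

```text
time_s: 12.7
ee_pos: [0.4225, 0.2312, 0.2454]
eef_rot: [1.568, 1.569, -0.043]
force: [0.4, 0.9, 0.7]
grip_width: 0.0466
```

Run:
```python
from h import *
tool()
p,d,K,E=snap("wrist","w10")
blobs(p,d,K,E,'orange',60)
```

```text
t 12.7 tcp [0.4225 0.2312 0.2454] xt [ 0.001 -0.    -1.   ] yt [ 0.999 -0.04   0.001] yaw_y -2.27 F [0.4 0.9 0.7] w 0.0466 q [ 0.43  0.12  1.65 -0.    1.38  0.46]
orange [350  79] 775 mean [0.4545 0.3408 0.0208] top [0.4689 0.3442 0.0239] min [0.417 0.331 0.014] max [0.482 0.352 0.026]
orange [330 147] 278 mean [0.4288 0.2702 0.0851] top [0.4288 0.2702 0.0851] min [0.421 0.262 0.084] max [0.437 0.278 0.086]
```

View pics/w10.png

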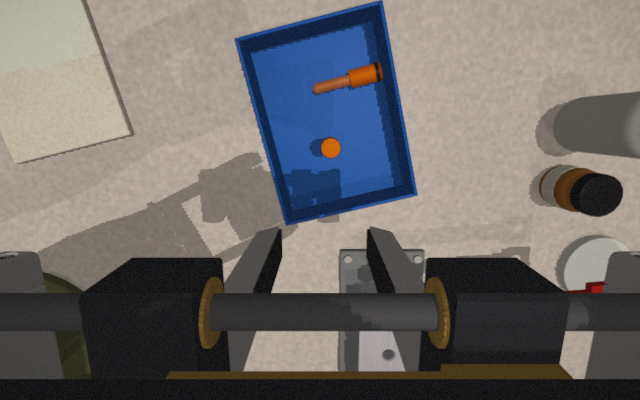

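Both tested specimens are in the bin: one lying at (350,79), one standing at (330,147). Next I view the rack.

Emit:
{"name": "jog_arm", "arguments": {"rows": [0,-0.03,0,0,0,0,0.3,0.001,-0.039,0,0,0,0,0.3,0.001,-0.039,0,0,0,0,0.3,0.001,-0.039,0,0,0,0,0.3,0.001,-0.039,0,0,0,0,0.3,0.001,-0.039,0,0,0,0,0.3,0.001,-0.039,0,0,0,0,0.3,0.001,-0.039,0,0,0,0,0.3]}}

```text
time_s: 13.42
ee_pos: [0.4297, -0.0702, 0.245]
eef_rot: [1.595, 1.57, -0.014]
force: [1.0, -0.6, 0.3]
grip_width: 0.0658
```

Emit:
{"name": "jog_arm", "arguments": {"rows": [0,-0.038,0,0,0,-2,0.3,0.001,-0.039,0,0,0,-2,0.3,0.001,-0.039,0,0,0,-2,0.3,0.001,-0.039,0,0,0,-2,0.3,0.001,-0.039,0,0,0,-2,0.3,0.001,-0.039,0,0,0,-2,0.3,0.001,-0.039,0,0,0,0,0.3,0.001,-0.03,0,0,0,0,0.3]}}

```text
time_s: 14.08
ee_pos: [0.4368, -0.3732, 0.2443]
eef_rot: [1.132, 1.571, -0.688]
force: [-1.0, 0.9, -0.4]
grip_width: 0.066
```

Emit:
{"name": "jog_arm", "arguments": {"rows": [0,0,0,0,0,0,0.3,0,0,0,0,0,0,0.3,0,0,0,0,0,0,0.3]}}

```text
time_s: 14.33
ee_pos: [0.4371, -0.3701, 0.2444]
eef_rot: [-2.575, 1.57, 1.89]
force: [0.2, 0.1, 0.2]
grip_width: 0.0655
```

Run:
```python
from h import *
tool()
p,d,K,E=snap("wrist","w11")
blobs(p,d,K,E,'green',60)
```

```text
t 14.33 tcp [ 0.4371 -0.3701  0.2444] xt [-0.  0. -1.] yt [ 0.97  -0.245 -0.   ] yaw_y -14.18 F [0.2 0.1 0.2] w 0.0655 q [-0.77  0.33  1.4   0.    1.42 -0.52]
green [309  50] 371 mean [ 0.454  -0.2434  0.0941] top [ 0.454  -0.2434  0.0941] min [ 0.446 -0.251  0.093] max [ 0.462 -0.235  0.096]
green [310  96] 340 mean [ 0.4448 -0.2821  0.0943] top [ 0.4448 -0.2821  0.0943] min [ 0.437 -0.29   0.093] max [ 0.453 -0.274  0.096]
green [311 139] 312 mean [ 0.4356 -0.3209  0.0943] top [ 0.4356 -0.3209  0.0943] min [ 0.428 -0.329  0.093] max [ 0.444 -0.313  0.096]
```

View pics/w11.png

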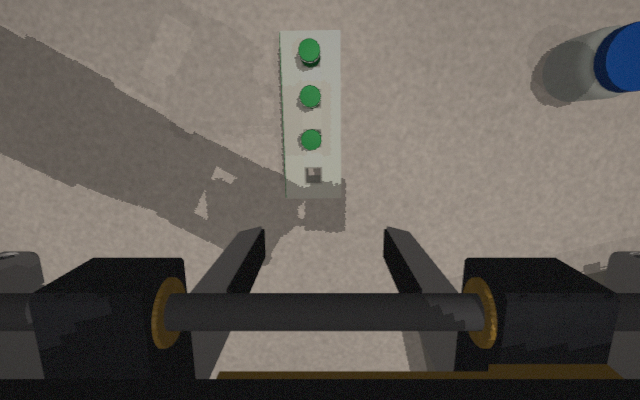

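Wrist view: three green heads at (309,50), (310,96), (311,139), with the fourth bore empty at (313,175). I pick the nearest, A, at (0.4356, -0.3209).

Emit:
{"name": "jog_arm", "arguments": {"rows": [-0.0015,0.025,0,0,0,0.8,0.5,0,0.0242,0,0,0,0,0.5,0,0,-0.02,0,0,0,0.5,0,0,-0.035,0,0,0,0.5,0,0,-0.035,0,0,0,0.5,0,0,-0.035,0,0,0,0.5,0,0,-0.02,0,0,0,0.5,0,0,0,0,0,0,0.5]}}

```text
time_s: 15.05
ee_pos: [0.434, -0.3192, 0.0959]
eef_rot: [-2.057, 1.565, 2.423]
force: [-1.1, 1.2, -1.0]
grip_width: 0.047
```

Emit:
{"name": "jog_arm", "arguments": {"rows": [0,0,0,0,0,0,0.5,0,0,0,0,0,0,0.5]}}

```text
time_s: 15.22
ee_pos: [0.436, -0.3217, 0.1015]
eef_rot: [1.118, 1.568, -0.686]
force: [0.7, 0.3, -0.6]
grip_width: 0.0471
```

Run:
```python
from h import *
tool()
p,d,K,E=snap("wrist","w12")
blobs(p,d,K,E,'green',60)
```

```text
t 15.22 tcp [ 0.436  -0.3217  0.1015] xt [ 0.002 -0.002 -1.   ] yt [ 0.973 -0.231  0.002] yaw_y -13.35 F [ 0.7  0.3 -0.6] w 0.0471 q [-0.7   0.39  1.66  0.    1.09 -0.47]
green [325  88] 1091 mean [ 0.4541 -0.2431  0.0942] top [ 0.4541 -0.2431  0.0942] min [ 0.446 -0.251  0.093] max [ 0.462 -0.235  0.096]
green [324 164] 937 mean [ 0.4449 -0.2818  0.0942] top [ 0.4449 -0.2818  0.0942] min [ 0.437 -0.29   0.093] max [ 0.453 -0.273  0.095]
green [324 210] 235 mean [ 0.4373 -0.3128  0.0726] top [ 0.4367 -0.3125  0.0801] min [ 0.429 -0.318  0.061] max [ 0.445 -0.311  0.083]
green [325 233] 827 mean [ 0.4358 -0.3203  0.0942] top [ 0.4358 -0.3203  0.0942] min [ 0.428 -0.329  0.093] max [ 0.444 -0.312  0.095]
```

View pics/w12.png

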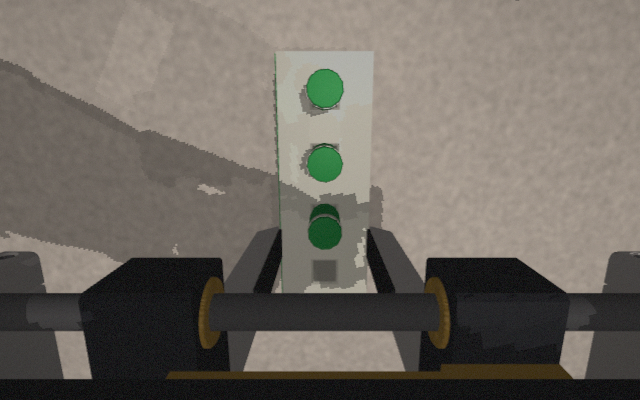

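Head A at (325,233) is centred. I go down 37 mm and grip.

Emit:
{"name": "jog_arm", "arguments": {"rows": [0,0.001,-0.017,0,0,0,0.5,0,0,-0.013,0,0,0,0.5,0,0,-0.007,0,0,0,0.5,0,0,0,0,0,0,0.5,0,0,0,0,0,0,1,0,0,0,0,0,0,1,0,0,0,0,0,0,1,0,0,0,0,0,0,1], "squeeze": 40}}

```text
time_s: 15.93
ee_pos: [0.4354, -0.3208, 0.0632]
eef_rot: [1.095, 1.57, -0.709]
force: [0.1, -0.7, 0.2]
grip_width: 0.0238
```

Emit:
{"name": "jog_arm", "arguments": {"rows": [0,0,0,0,0,0,1,0,0,0,0,0,0,1,0,0,0,0,0,0,1,0,0,0,0,0,0,1]}}

```text
time_s: 16.27
ee_pos: [0.4353, -0.3208, 0.063]
eef_rot: [1.104, 1.57, -0.7]
force: [-0.7, 0.2, 5.3]
grip_width: 0.0191
```

Run:
```python
from h import *
tool()
p,d,K,E=snap("wrist","w13")
blobs(p,d,K,E,'green',60)
```

```text
t 16.27 tcp [ 0.4353 -0.3208  0.063 ] xt [ 0.001 -0.001 -1.   ] yt [ 0.973 -0.232  0.001] yaw_y -13.39 F [-0.7  0.2  5.3] w 0.0191 q [-0.7   0.44  1.69  0.    1.01 -0.47]
green [327  80] 1761 mean [ 0.4541 -0.2431  0.0942] top [ 0.4541 -0.2431  0.0942] min [ 0.446 -0.251  0.093] max [ 0.462 -0.235  0.095]
green [327 176] 1467 mean [ 0.445  -0.2817  0.0942] top [ 0.445  -0.2817  0.0942] min [ 0.437 -0.29   0.093] max [ 0.453 -0.273  0.095]
green [324 231] 477 mean [ 0.4361 -0.3128  0.073 ] top [ 0.4357 -0.3124  0.0812] min [ 0.427 -0.319  0.061] max [ 0.444 -0.311  0.084]
green [324 260] 1291 mean [ 0.4345 -0.3198  0.0941] top [ 0.4345 -0.3198  0.0941] min [ 0.426 -0.328  0.093] max [ 0.443 -0.312  0.095]
```

Gripped (19 mm). Lift and carry to hole 1.

Emit:
{"name": "jog_arm", "arguments": {"rows": [0,0,0.01,0,0,0,1,0,0,0.03,0,0,0,1,0,0,0.04,0,0,0,1,0,0,0.04,0,0,0,1,0.002,0.012,0.03,0,0,1,1,0.005,0.03,0.005,0,0,1,1,0.006,0.038,0,0,0,1.1,1,0.006,0.038,0,0,0,1.1,1]}}

```text
time_s: 16.98
ee_pos: [0.4539, -0.2016, 0.2185]
eef_rot: [1.197, 1.57, -0.535]
force: [1.1, -0.0, -0.2]
grip_width: 0.0194
```

Emit:
{"name": "jog_arm", "arguments": {"rows": [0.006,0.038,0,0,0,1.1,1,0.006,0.038,0,0,0,1.1,1,0.006,0.038,0,0,0,1.1,1,0.006,0.038,0,0,0,1.1,1,0.006,0.038,0,0,0,1.1,1,0.004,0.03,0,0,0,1.1,1,0.001,0.006,0,0,0,0.4,1,0,0,0,0,0,0,1]}}

```text
time_s: 17.65
ee_pos: [0.489, 0.0249, 0.2178]
eef_rot: [-1.631, 1.571, 3.047]
force: [-0.3, 0.2, -0.6]
grip_width: 0.0192
```

Emit:
{"name": "jog_arm", "arguments": {"rows": [0,0,0,0,0,0,1,0,0,0,0,0,0,1,0,0,0,0,0,0,1]}}

```text
time_s: 17.9
ee_pos: [0.489, 0.0222, 0.2176]
eef_rot: [-0.824, 1.571, -2.435]
force: [-0.3, -0.8, -0.1]
grip_width: 0.019
```

Run:
```python
from h import *
tool()
p,d,K,E=snap("wrist","w14")
blobs(p,d,K,E,'green',60)
```

```text
t 17.9 tcp [0.489  0.0222 0.2176] xt [-0. -0. -1.] yt [ 0.999 -0.04  -0.   ] yaw_y -2.3 F [-0.3 -0.8 -0.1] w 0.019 q [-0.03  0.15  1.67 -0.    1.32  0.01]
green [324 231] 474 mean [0.4879 0.0305 0.2278] top [0.4874 0.0308 0.2359] min [0.479 0.026 0.215] max [0.496 0.032 0.239]
green [324 259] 1285 mean [0.4877 0.0233 0.2487] top [0.4877 0.0233 0.2487] min [0.479 0.015 0.247] max [0.496 0.032 0.25 ]
```

View pics/w14.png

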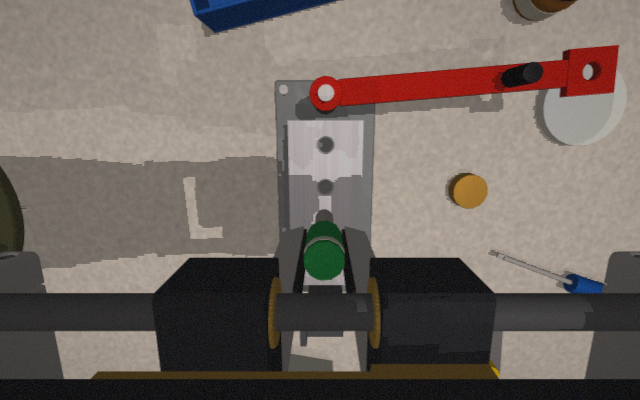

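Run:
```python
from h import *
for n,l in [("w14",[(325,145),(325,187)]),("w12",[]),("w8",[(324,104),(323,147),(323,186)]),("w7",[(329,95),(329,163)]),("w3",[(327,166)])]:
    p,d,K,E=load(n)
    for (u,v) in l:
        c,a=circ(p,u,v,12 if n in("w14","w8") else 18,95); print(n,c,a,np.round(ray(*c,K,E,0.075),4))
```

```text
w14 [325.8013245  144.26490066] 151 [0.4912 0.0655 0.075 ]
w14 [325.11891892 186.81081081] 185 [0.4889 0.0251 0.075 ]
w8 [323.4502924  104.21637427] 171 [0.4908 0.0653 0.075 ]
w8 [323.61267606 146.09859155] 142 [0.4894 0.0254 0.075 ]
w8 [322.99444444 185.62222222] 180 [ 0.4872 -0.0143  0.075 ]
w7 [329.15384615  94.61978022] 455 [0.4907 0.0652 0.075 ]
w7 [329.42666667 163.24533333] 375 [0.4895 0.0254 0.075 ]
w3 [327.98444444 166.40888889] 450 [0.4911 0.0654 0.075 ]
```

Emit:
{"name": "jog_arm", "arguments": {"rows": [0.0005,0.0023,-0.02,0,0,0,1,0,0,-0.03,0,0,0,1,0,0,-0.02,0,0,0,1,0,0,-0.007,0,0,0,1,0,0,0,0,0,0,1,0,0,0,0,0,0,1,0,0,0,0,0,0,1]}}

```text
time_s: 18.53
ee_pos: [0.4903, 0.0254, 0.1419]
eef_rot: [1.585, 1.569, -0.025]
force: [-0.7, 0.6, -0.9]
grip_width: 0.0195
```

Run:
```python
from h import *
tool()
p,d,K,E=snap("wrist","w15")
blobs(p,d,K,E,'green',60)
q=cv2.resize(p[60:300,200:450],None,fx=2.4,fy=2.4,interpolation=cv2.INTER_CUBIC); cv2.imwrite("pics/w15z.png",q[:,:,::-1])
```

```text
t 18.53 tcp [0.4903 0.0254 0.1419] xt [ 0.002 -0.    -1.   ] yt [ 0.999 -0.039  0.002] yaw_y -2.21 F [-0.7  0.6 -0.9] w 0.0195 q [-0.02  0.23  1.76 -0.    1.14  0.02]
green [324 231] 473 mean [0.4891 0.0337 0.152 ] top [0.4885 0.034  0.1599] min [0.48  0.029 0.14 ] max [0.498 0.035 0.163]
green [324 259] 1282 mean [0.4889 0.0265 0.173 ] top [0.4889 0.0265 0.173 ] min [0.48  0.018 0.172] max [0.497 0.035 0.174]
```

View pics/w15z.png

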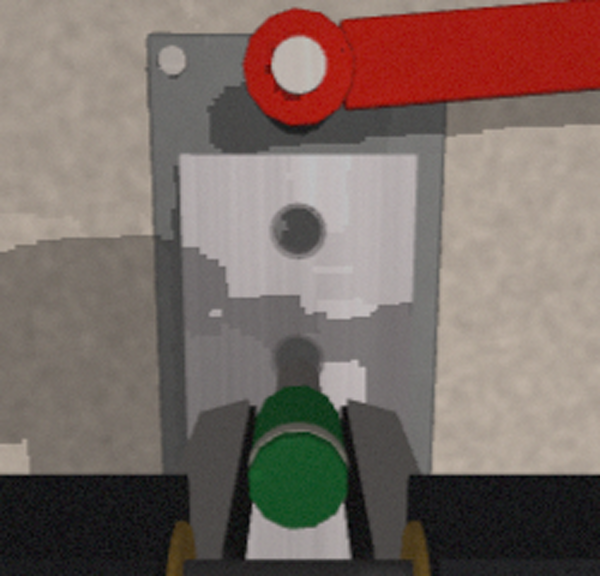

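The rod tip is centred over hole 1 (zoomed view: rod and hole both at column ~298). Lowering slowly.

Emit:
{"name": "jog_arm", "arguments": {"rows": [-0.0006,-0.0009,-0.008,0,0,0,1,0,0,-0.008,0,0,0,1,0,0,-0.006,0,0,0,1,0,0,-0.006,0,0,0,1,0,0,0,0,0,0,1]}}

```text
time_s: 19.0
ee_pos: [0.489, 0.0248, 0.1113]
eef_rot: [-1.791, 1.57, 2.883]
force: [3.7, 0.8, -3.5]
grip_width: 0.019
```

Emit:
{"name": "jog_arm", "arguments": {"rows": [0.0005,0,-0.01,0,0,0,1,0,0,-0.01,0,0,0,1,0,0,-0.006,0,0,0,1,0,0,0,0,0,0,1,0,0,0,0,0,0,1]}}

```text
time_s: 19.42
ee_pos: [0.4893, 0.0248, 0.0861]
eef_rot: [-1.537, 1.57, 3.137]
force: [1.3, -0.1, -0.9]
grip_width: 0.0194
```

Emit:
{"name": "jog_arm", "arguments": {"rows": [0,0,-0.005,0,0,0,1,0,0,0,0,0,0,1,0,0,0,0,0,0,0.5,0,0,0,0,0,0,0.5,0,0,0,0,0,0,0.5,0,0,0,0,0,0,0.5,0,0,0.015,0,0,0,0.5,0,0,0.02,0,0,0,0.5]}}

```text
time_s: 20.08
ee_pos: [0.4886, 0.0248, 0.1158]
eef_rot: [-1.55, 1.568, 3.124]
force: [0.3, 0.2, -0.0]
grip_width: 0.0467
```

Run:
```python
from h import *
tool()
p,d,K,E=snap("wrist","w16")
blobs(p,d,K,E,'green',60)
```

```text
t 20.08 tcp [0.4886 0.0248 0.1158] xt [-0.003  0.    -1.   ] yt [ 0.999 -0.038 -0.003] yaw_y -2.19 F [ 0.3  0.2 -0. ] w 0.0467 q [-0.02  0.27  1.79 -0.    1.09  0.01]
green [325 213] 240 mean [0.4884 0.0333 0.091 ] top [0.4878 0.0335 0.0981] min [0.48  0.029 0.08 ] max [0.496 0.035 0.101]
green [325 236] 851 mean [0.488  0.0252 0.1111] top [0.488  0.0253 0.1112] min [0.48  0.017 0.11 ] max [0.496 0.034 0.112]
```

View pics/w16.png

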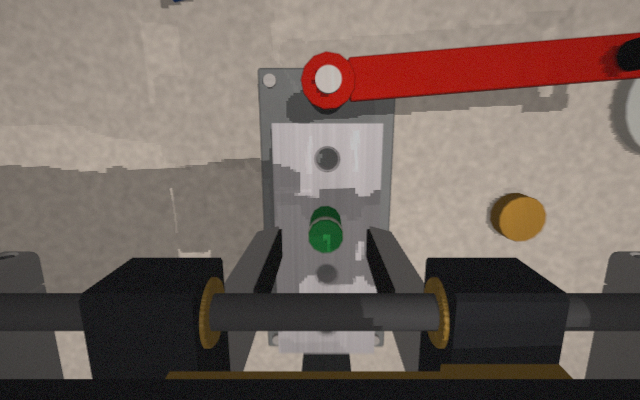

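Specimen A is home in hole 1 (head top at 0.111 m, image (325,236)). Next is B at (0.445, -0.2818).

Emit:
{"name": "jog_arm", "arguments": {"rows": [0,0,0.03,0,0,0,0.5,0,0,0.03,0,0,0,0.5,-0.001,-0.01,0.02,0,0,0,0.5,-0.005,-0.036,0,0,0,-1.5,0.5,-0.005,-0.038,0,0,0,-1.5,0.5,-0.006,-0.039,0,0,0,-1.5,0.5,-0.006,-0.039,0,0,0,-1.5,0.5,-0.006,-0.039,0,0,0,-1.5,0.5]}}

```text
time_s: 20.8
ee_pos: [0.4599, -0.178, 0.1967]
eef_rot: [1.206, 1.57, -0.535]
force: [0.8, 0.6, 0.3]
grip_width: 0.0468
```

Emit:
{"name": "jog_arm", "arguments": {"rows": [-0.006,-0.039,0,0,0,-1.5,0.5,-0.006,-0.039,0,0,0,-1.5,0.5,-0.0026,-0.0275,0,0,0,-0.65,0.5,0,0,-0.02,0,0,0,0.5,0,0,-0.035,0,0,0,0.5,0,0,-0.035,0,0,0,0.5,0,0,-0.015,0,0,0,0.5,0,0,0,0,0,0,0.5]}}

```text
time_s: 21.47
ee_pos: [0.4443, -0.2807, 0.088]
eef_rot: [-1.967, 1.565, 2.513]
force: [-0.0, 1.5, -0.4]
grip_width: 0.0469
```

Emit:
{"name": "jog_arm", "arguments": {"rows": [0,0,0,0,0,0,0.5,0,0,0,0,0,0,0.5]}}

```text
time_s: 21.63
ee_pos: [0.4466, -0.2822, 0.093]
eef_rot: [1.181, 1.569, -0.623]
force: [0.0, -0.3, -0.2]
grip_width: 0.0469
```

Run:
```python
from h import *
tool()
p,d,K,E=snap("wrist","w17")
blobs(p,d,K,E,'green',60)
```

```text
t 21.63 tcp [ 0.4466 -0.2822  0.093 ] xt [ 0.002 -0.001 -1.   ] yt [ 0.973 -0.231  0.002] yaw_y -13.34 F [ 0.  -0.3 -0.2] w 0.0469 q [-0.63  0.37  1.7   0.    1.06 -0.4 ]
green [322 167] 1023 mean [ 0.4542 -0.2428  0.0942] top [ 0.4542 -0.2428  0.0942] min [ 0.446 -0.251  0.093] max [ 0.462 -0.235  0.095]
green [323 215] 271 mean [ 0.4468 -0.2739  0.0729] top [ 0.4461 -0.2737  0.0805] min [ 0.439 -0.278  0.061] max [ 0.454 -0.272  0.083]
green [323 239] 904 mean [ 0.445  -0.2814  0.0942] top [ 0.445  -0.2814  0.0942] min [ 0.437 -0.29   0.093] max [ 0.453 -0.273  0.095]
```

View pics/w17.png

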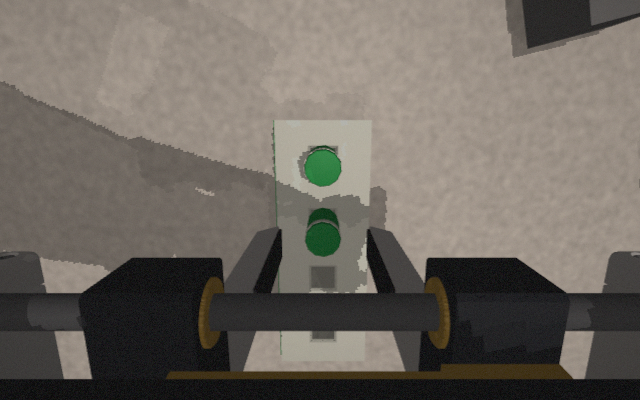

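B at (323,239) is centred between the jaws, so down 30 mm and grip.

Emit:
{"name": "jog_arm", "arguments": {"rows": [-0.0007,0.0005,-0.014,0,0,0,0.5,0,0,-0.01,0,0,0,0.5,0,0,-0.005,0,0,0,0.5,0,0,0,0,0,0,0.5,0,0,0,0,0,0,1,0,0,0,0,0,0,1,0,0,0,0,0,0,1,0,0,0,0,0,0,1]}}

```text
time_s: 22.35
ee_pos: [0.4454, -0.2814, 0.063]
eef_rot: [1.143, 1.57, -0.661]
force: [-0.1, 0.3, -0.1]
grip_width: 0.0233
```

Emit:
{"name": "jog_arm", "arguments": {"rows": [0,0,0,0,0,0,1,0,0,0,0,0,0,1,0,0,0,0,0,0,1,0,0,0,0,0,0,1]}}

```text
time_s: 22.68
ee_pos: [0.4454, -0.2813, 0.0628]
eef_rot: [1.141, 1.57, -0.662]
force: [0.1, 0.0, 4.5]
grip_width: 0.0195
```

Run:
```python
from h import *
tool()
p,d,K,E=snap("wrist","w18")
blobs(p,d,K,E,'green',60)
```

```text
t 22.68 tcp [ 0.4454 -0.2813  0.0628] xt [ 0. -0. -1.] yt [ 0.973 -0.231  0.   ] yaw_y -13.34 F [0.1 0.  4.5] w 0.0195 q [-0.63  0.41  1.73 -0.    1.   -0.4 ]
green [325 153] 61 mean [ 0.4559 -0.2343  0.0693] top [ 0.4551 -0.234   0.0736] min [ 0.45  -0.237  0.061] max [ 0.462 -0.233  0.077]
green [325 177] 1465 mean [ 0.4541 -0.2427  0.0942] top [ 0.4541 -0.2427  0.0942] min [ 0.446 -0.251  0.093] max [ 0.462 -0.235  0.095]
green [324 232] 472 mean [ 0.4461 -0.2739  0.0733] top [ 0.4457 -0.2736  0.0814] min [ 0.437 -0.279  0.061] max [ 0.453 -0.272  0.084]
green [324 261] 1284 mean [ 0.4444 -0.2811  0.0941] top [ 0.4444 -0.2811  0.0941] min [ 0.436 -0.29   0.093] max [ 0.453 -0.273  0.095]
```

Emit:
{"name": "jog_arm", "arguments": {"rows": [0,0,0.01,0,0,0,1,0,0,0.03,0,0,0,1,0,0,0.04,0,0,0,1,0,0,0.04,0,0,0,1,0.002,0.012,0.03,0,0,1,1,0.005,0.03,0.005,0,0,1.2,1,0.006,0.038,0,0,0,1.3,1,0.006,0.038,0,0,0,1.3,1]}}

```text
time_s: 23.4
ee_pos: [0.464, -0.1622, 0.2186]
eef_rot: [1.346, 1.57, -0.374]
force: [0.7, -1.1, -0.2]
grip_width: 0.0193
```

Emit:
{"name": "jog_arm", "arguments": {"rows": [0.006,0.038,0,0,0,1.3,1,0.006,0.038,0,0,0,1.3,1,0.006,0.038,0,0,0,1.3,1,0.004,0.025,0,0,0,1.3,1,0.001,0.01,0,0,0,1.1,1,0,0,0,0,0,0,1]}}

```text
time_s: 23.9
ee_pos: [0.4871, -0.0127, 0.2178]
eef_rot: [-1.995, 1.571, 2.682]
force: [0.7, 0.4, -0.5]
grip_width: 0.0192
```

Emit:
{"name": "jog_arm", "arguments": {"rows": [0,0,0,0,0,0,1,0,0,0,0,0,0,1]}}

```text
time_s: 24.07
ee_pos: [0.4871, -0.0154, 0.2176]
eef_rot: [-0.776, 1.571, -2.388]
force: [-0.6, -0.6, -0.2]
grip_width: 0.0193
```

Run:
```python
from h import *
o,R=tool()
print(np.round(np.array([0.4879,-0.0144])-o['ee_pos'][:2],4))
p,d,K,E=snap("wrist","w19")
blobs(p,d,K,E,'green',60)
```

```text
t 24.07 tcp [ 0.4871 -0.0154  0.2176] xt [-0. -0. -1.] yt [ 0.999 -0.041 -0.   ] yaw_y -2.34 F [-0.6 -0.6 -0.2] w 0.0193 q [-0.11  0.15  1.68 -0.    1.32 -0.07]
[0.0008 0.001 ]
green [325 150] 401 mean [0.4879 0.0252 0.1113] top [0.4879 0.0252 0.1113] min [0.48  0.017 0.11 ] max [0.496 0.033 0.113]
green [324 232] 473 mean [ 0.4861 -0.0078  0.2281] top [ 0.4855 -0.0077  0.236 ] min [ 0.478 -0.011  0.216] max [ 0.494 -0.006  0.239]
green [324 262] 1306 mean [ 0.4857 -0.0154  0.2487] top [ 0.4857 -0.0153  0.2489] min [ 0.477 -0.024  0.247] max [ 0.494 -0.007  0.25 ]
```

View pics/w19.png

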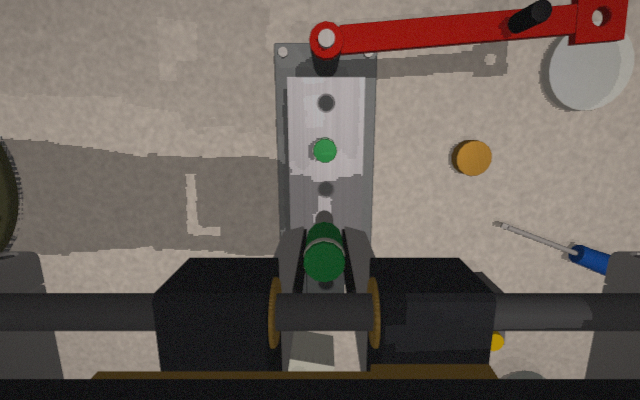

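B is held upright at (324,255), and A is seated at (325,150). Lowering B over hole 2.

Emit:
{"name": "jog_arm", "arguments": {"rows": [0.0004,0.0007,-0.02,0,0,0,1,0,0,-0.03,0,0,0,1,0,0,-0.02,0,0,0,1,0,0,-0.007,0,0,0,1,0,0,0,0,0,0,1,0,0,0,0,0,0,1,0,0,0,0,0,0,1]}}

```text
time_s: 24.7
ee_pos: [0.4883, -0.014, 0.142]
eef_rot: [1.488, 1.569, -0.123]
force: [-1.0, 0.2, -0.4]
grip_width: 0.0194
```

Run:
```python
from h import *
o,R=tool()
print(np.round(np.array([0.4879,-0.0144])-o['ee_pos'][:2],4))
```

```text
t 24.7 tcp [ 0.4883 -0.014   0.142 ] xt [ 0.002 -0.    -1.   ] yt [ 0.999 -0.04   0.002] yaw_y -2.27 F [-1.   0.2 -0.4] w 0.0194 q [-0.1   0.23  1.77 -0.    1.14 -0.06]
[-0.0004 -0.0004]
```

Emit:
{"name": "jog_arm", "arguments": {"rows": [-0.0002,-0.0004,-0.008,0,0,0,1,0,0,-0.008,0,0,0,1,0,0,-0.006,0,0,0,1,0,0,-0.006,0,0,0,1,0,0,0,0,0,0,1]}}

```text
time_s: 25.12
ee_pos: [0.4874, -0.0139, 0.1114]
eef_rot: [-1.622, 1.57, 3.052]
force: [4.1, -0.3, -3.3]
grip_width: 0.0195
```

Emit:
{"name": "jog_arm", "arguments": {"rows": [0.0005,-0.0003,-0.01,0,0,0,1,0,0,-0.01,0,0,0,1,0,0,-0.006,0,0,0,1,0,0,0,0,0,0,1,0,0,0,0,0,0,1]}}

```text
time_s: 25.53
ee_pos: [0.4877, -0.0142, 0.0861]
eef_rot: [-1.649, 1.57, 3.025]
force: [0.3, -0.2, -1.0]
grip_width: 0.0195
```

Emit:
{"name": "jog_arm", "arguments": {"rows": [0,0,-0.005,0,0,0,1,0,0,0,0,0,0,1,0,0,0,0,0,0,0.5,0,0,0,0,0,0,0.5,0,0,0,0,0,0,0.5,0,0,0,0,0,0,0.5,0,0,0.015,0,0,0,0.5,0,0,0.02,0,0,0,0.5]}}

```text
time_s: 26.2
ee_pos: [0.487, -0.0141, 0.1158]
eef_rot: [-1.635, 1.568, 3.038]
force: [0.9, 0.4, 0.7]
grip_width: 0.0468
```

Run:
```python
from h import *
o,R=tool()
p,d,K,E=snap("wrist","w20")
blobs(p,d,K,E,'green',60)
print(np.round(np.array([0.4541,-0.2427])-o['ee_pos'][:2],4))
```

```text
t 26.2 tcp [ 0.487  -0.0141  0.1158] xt [-0.003  0.    -1.   ] yt [ 0.999 -0.039 -0.003] yaw_y -2.24 F [0.9 0.4 0.7] w 0.0468 q [-0.1   0.26  1.79 -0.    1.09 -0.07]
green [325 168] 964 mean [0.4881 0.0252 0.1112] top [0.4881 0.0252 0.1112] min [0.48  0.017 0.11 ] max [0.496 0.033 0.112]
green [325 214] 247 mean [ 0.4868 -0.0065  0.0913] top [ 0.4862 -0.0063  0.0983] min [ 0.479 -0.01   0.08 ] max [ 0.495 -0.005  0.101]
green [325 237] 850 mean [ 0.4864 -0.0146  0.1111] top [ 0.4864 -0.0145  0.1112] min [ 0.478 -0.023  0.11 ] max [ 0.495 -0.006  0.112]
[-0.0329 -0.2286]
```

View pics/w20.png

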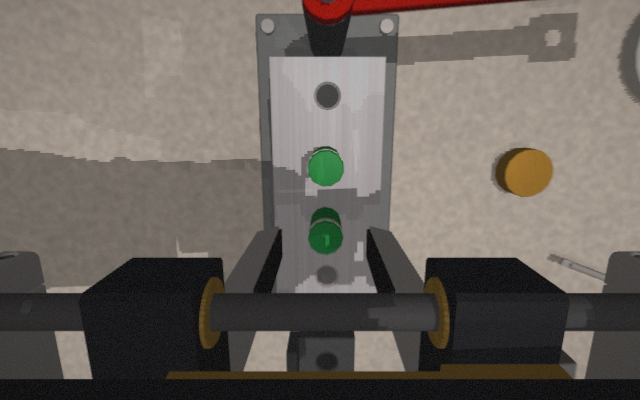

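B is home (top at 0.111 m). Third specimen, C.

Emit:
{"name": "jog_arm", "arguments": {"rows": [0,0,0.03,0,0,0,0.5,0,0,0.03,0,0,0,0.5,-0.001,-0.01,0.02,0,0,0,0.5,-0.005,-0.036,0,0,0,-2,0.5,-0.005,-0.038,0,0,0,-2,0.5,-0.006,-0.039,0,0,0,-2,0.5,-0.006,-0.039,0,0,0,-2,0.5,-0.006,-0.039,0,0,0,-2,0.5]}}

```text
time_s: 26.92
ee_pos: [0.4583, -0.217, 0.1967]
eef_rot: [1.29, 1.57, -0.495]
force: [0.4, 0.8, 0.5]
grip_width: 0.0471
```

Emit:
{"name": "jog_arm", "arguments": {"rows": [-0.003,-0.0275,0,0,0,-1.1,0.5,0,0,-0.02,0,0,0,0.5,0,0,-0.035,0,0,0,0.5,0,0,-0.035,0,0,0,0.5,0,0,-0.015,0,0,0,0.5,0,0,0,0,0,0,0.5,0,0,0,0,0,0,0.5,0,0,0,0,0,0,0.5]}}

```text
time_s: 27.58
ee_pos: [0.4566, -0.2431, 0.093]
eef_rot: [1.255, 1.569, -0.548]
force: [0.5, 0.3, 0.8]
grip_width: 0.0468
```

Run:
```python
from h import *
tool()
p,d,K,E=snap("wrist","w21")
blobs(p,d,K,E,'green',60)
```

```text
t 27.58 tcp [ 0.4566 -0.2431  0.093 ] xt [ 0.002 -0.001 -1.   ] yt [ 0.973 -0.231  0.002] yaw_y -13.34 F [0.5 0.3 0.8] w 0.0468 q [-0.56  0.35  1.73  0.    1.05 -0.33]
green [321 216] 278 mean [ 0.456  -0.2351  0.0726] top [ 0.4556 -0.2348  0.0804] min [ 0.448 -0.24   0.061] max [ 0.463 -0.233  0.083]
green [321 239] 905 mean [ 0.4543 -0.2424  0.0942] top [ 0.4543 -0.2424  0.0942] min [ 0.446 -0.251  0.093] max [ 0.462 -0.234  0.096]
```

View pics/w21.png

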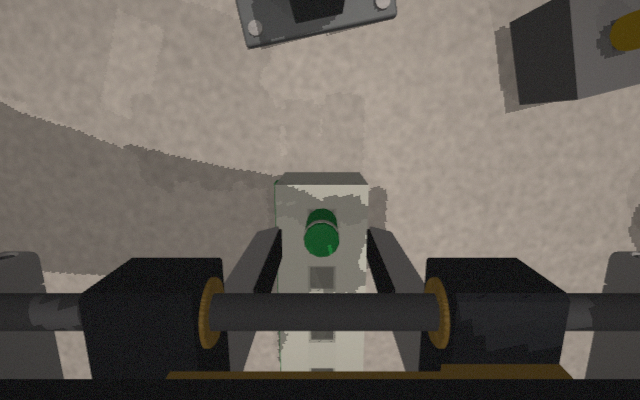

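C at (321,239) is centred, so down 30 mm and grip.

Emit:
{"name": "jog_arm", "arguments": {"rows": [-0.0015,0.0003,-0.014,0,0,0,0.5,0,0,-0.01,0,0,0,0.5,0,0,-0.005,0,0,0,0.5,0,0,0,0,0,0,0.5,0,0,0,0,0,0,1,0,0,0,0,0,0,1,0,0,0,0,0,0,1,0,0,0,0,0,0,1]}}

```text
time_s: 28.3
ee_pos: [0.4546, -0.2425, 0.0629]
eef_rot: [1.197, 1.57, -0.606]
force: [0.9, -0.2, -0.1]
grip_width: 0.0241
```

Emit:
{"name": "jog_arm", "arguments": {"rows": [0,0,0,0,0,0,1,0,0,0,0,0,0,1,0,0,0,0,0,0,1,0,0,0,0,0,0,1]}}

```text
time_s: 28.63
ee_pos: [0.4546, -0.2425, 0.0628]
eef_rot: [1.25, 1.57, -0.554]
force: [0.1, 0.2, 4.6]
grip_width: 0.0192
```

Run:
```python
from h import *
o,R=tool()
p,d,K,E=snap("wrist","w22")
blobs(p,d,K,E,'green',60)
print(np.round(np.array([0.4909,0.0653])-o['ee_pos'][:2],4))
```

```text
t 28.63 tcp [ 0.4546 -0.2425  0.0628] xt [ 0. -0. -1.] yt [ 0.973 -0.231  0.001] yaw_y -13.34 F [0.1 0.2 4.6] w 0.0192 q [-0.56  0.39  1.76  0.    0.99 -0.33]
green [324 232] 477 mean [ 0.4553 -0.2351  0.0731] top [ 0.4549 -0.2348  0.081 ] min [ 0.446 -0.241  0.061] max [ 0.463 -0.233  0.084]
green [324 261] 1288 mean [ 0.4536 -0.2422  0.0941] top [ 0.4536 -0.2421  0.0941] min [ 0.445 -0.251  0.093] max [ 0.462 -0.234  0.095]
[0.0363 0.3078]
```

Emit:
{"name": "jog_arm", "arguments": {"rows": [0,0,0.01,0,0,0,1,0,0,0.03,0,0,0,1,0,0,0.04,0,0,0,1,0,0,0.04,0,0,0,1,0.001,0.012,0.03,0,0,1,1,0.004,0.03,0.005,0,0,1,1,0.004,0.038,0,0,0,1.1,1,0.005,0.038,0,0,0,1.1,1]}}

```text
time_s: 29.35
ee_pos: [0.4681, -0.1234, 0.2186]
eef_rot: [1.392, 1.57, -0.339]
force: [1.8, 0.7, -1.0]
grip_width: 0.0196
```

Emit:
{"name": "jog_arm", "arguments": {"rows": [0.005,0.038,0,0,0,1.1,1,0.005,0.038,0,0,0,1.1,1,0.005,0.038,0,0,0,1.1,1,0.004,0.038,0,0,0,1.1,1,0.003,0.026,0,0,0,1.1,1,0.001,0.012,0,0,0,1.4,1,0,0,0,0,0,0,1,0,0,0,0,0,0,1]}}

```text
time_s: 30.02
ee_pos: [0.4913, 0.0652, 0.2177]
eef_rot: [-0.72, 1.57, -2.33]
force: [-0.3, -0.9, -1.6]
grip_width: 0.0193
```

Emit:
{"name": "jog_arm", "arguments": {"rows": [0,0,0,0,0,0,1,0,0,0,0,0,0,1]}}

```text
time_s: 30.18
ee_pos: [0.4914, 0.0643, 0.2176]
eef_rot: [-0.115, 1.571, -1.727]
force: [1.2, 0.4, -0.2]
grip_width: 0.0196
```

Run:
```python
from h import *
o,R=tool()
print(np.round(np.array([0.4909,0.0657])-o['ee_pos'][:2],4))
p,d,K,E=snap("wrist","w23")
blobs(p,d,K,E,'green',60)
```

```text
t 30.18 tcp [0.4914 0.0643 0.2176] xt [-0. -0. -1.] yt [ 0.999 -0.041 -0.   ] yaw_y -2.36 F [ 1.2  0.4 -0.2] w 0.0196 q [ 0.06  0.17  1.65 -0.    1.32  0.1 ]
[-0.0005  0.0014]
green [324 232] 478 mean [0.4903 0.072  0.2278] top [0.4899 0.0721 0.2355] min [0.482 0.067 0.215] max [0.499 0.074 0.238]
green [324 264] 1482 mean [0.4896 0.0545 0.2321] top [0.49   0.0646 0.2489] min [ 0.481 -0.02   0.111] max [0.498 0.073 0.25 ]
```

View pics/w23.png

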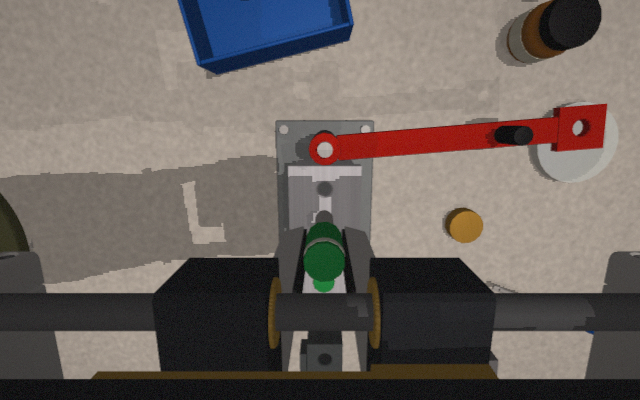

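C is held upright, with hole 0 just ahead at (325,189). Lowering.

Emit:
{"name": "jog_arm", "arguments": {"rows": [-0.0009,0.0012,-0.02,0,0,0,1,0,0,-0.03,0,0,0,1,0,0,-0.02,0,0,0,1,0,0,-0.007,0,0,0,1,0,0,0,0,0,0,1,0,0,0,0,0,0,1,0,0,0,0,0,0,1]}}

```text
time_s: 30.82
ee_pos: [0.4913, 0.0666, 0.142]
eef_rot: [1.658, 1.569, 0.047]
force: [-0.4, -0.3, -0.3]
grip_width: 0.0192
```

Run:
```python
from h import *
o,R=tool()
print(np.round(np.array([0.4909,0.0657])-o['ee_pos'][:2],4))
```

```text
t 30.82 tcp [0.4913 0.0666 0.142 ] xt [ 0.002  0.    -1.   ] yt [ 0.999 -0.04   0.002] yaw_y -2.27 F [-0.4 -0.3 -0.3] w 0.0192 q [ 0.06  0.24  1.75 -0.    1.15  0.1 ]
[-0.0004 -0.0009]
```

Emit:
{"name": "jog_arm", "arguments": {"rows": [-0.0002,-0.0009,-0.008,0,0,0,1,0,0,-0.008,0,0,0,1,0,0,-0.006,0,0,0,1,0,0,-0.006,0,0,0,1,0,0,0,0,0,0,1]}}

```text
time_s: 31.23
ee_pos: [0.4905, 0.0658, 0.1114]
eef_rot: [0.888, 1.571, -0.722]
force: [5.5, -1.0, -4.2]
grip_width: 0.0195
```

Emit:
{"name": "jog_arm", "arguments": {"rows": [0.0007,0,-0.01,0,0,0,1,0,0,-0.01,0,0,0,1,0,0,-0.006,0,0,0,1,0,0,0,0,0,0,1,0,0,0,0,0,0,1]}}

```text
time_s: 31.65
ee_pos: [0.4909, 0.0658, 0.0857]
eef_rot: [-1.423, 1.57, -3.033]
force: [3.4, -0.7, -1.9]
grip_width: 0.0195
```

Emit:
{"name": "jog_arm", "arguments": {"rows": [0,0,-0.005,0,0,0,1,0,0,0,0,0,0,1,0,0,0,0,0,0,0.5,0,0,0,0,0,0,0.5,0,0,0,0,0,0,0.5,0,0,0,0,0,0,0.5,0,0,0.015,0,0,0,0.5,0,0,0.02,0,0,0,0.5]}}

```text
time_s: 32.32
ee_pos: [0.4901, 0.0658, 0.1158]
eef_rot: [-1.49, 1.568, -3.1]
force: [0.0, -0.4, 0.9]
grip_width: 0.047
```

Emit:
{"name": "jog_arm", "arguments": {"rows": [0,-0.01,0.03,0,0,0,0.5,0,-0.03,0.03,0,0,0,0.5,0,-0.035,0.03,0,0,0,0.5,0,-0.035,0.03,0,0,0,0.5,0,-0.01,0.01,0,0,0,0.5,0,0,0,0,0,0,0.5,0,0,0,0,0,0,0.5,0,0,0,0,0,0,0.5]}}

```text
time_s: 32.98
ee_pos: [0.4905, -0.0458, 0.2387]
eef_rot: [-1.787, 1.568, 2.887]
force: [-0.2, 0.8, 0.6]
grip_width: 0.0469
```

Run:
```python
from h import *
o,R=tool()
p,d,K,E=snap("wrist","w24")
blobs(p,d,K,E,'green',60);blobs(p,d,K,E,'red2',60);blobs(p,d,K,E,'red',60)
p,d,K,E=snap("scene","s24"); blobs(p,d,K,E,'orange'); blobs(p,d,K,E,'blue',4000); blobs(p,d,K,E,'yellow')
```

```text
t 32.98 tcp [ 0.4905 -0.0458  0.2387] xt [-0.002  0.001 -1.   ] yt [ 0.999 -0.039 -0.002] yaw_y -2.21 F [-0.2  0.8  0.6] w 0.0469 q [-0.17  0.15  1.63  0.    1.37 -0.13]
green [320  65] 416 mean [0.4896 0.0652 0.1113] top [0.4896 0.0652 0.1113] min [0.482 0.057 0.11 ] max [0.498 0.074 0.113]
green [320 114] 370 mean [0.4881 0.0252 0.1112] top [0.4881 0.0252 0.1112] min [0.48  0.017 0.11 ] max [0.496 0.033 0.113]
green [320 159] 341 mean [ 0.4863 -0.0145  0.1112] top [ 0.4863 -0.0145  0.1112] min [ 0.478 -0.023  0.11 ] max [ 0.494 -0.006  0.113]
red2 [390   7] 2338 mean [0.5463 0.1034 0.1244] top [0.5463 0.1034 0.1245] min [0.484 0.097 0.122] max [0.635 0.109 0.127]
red2 [577   3] 308 mean [0.6921 0.1003 0.124 ] top [0.6921 0.1003 0.124 ] min [0.677 0.098 0.122] max [0.71  0.103 0.126]
orange [460 193] 33 mean [0.4315 0.2708 0.0828] top [0.4314 0.271  0.083 ] min [0.423 0.263 0.081] max [0.439 0.278 0.086]
orange [478 221] 36 mean [0.44   0.3376 0.0166] top [0.446  0.3392 0.0182] min [0.419 0.331 0.012] max [0.461 0.345 0.022]
blue [531  65] 4023 mean [-0.7503  0.3805 -0.0977] top [-0.7498  0.3563  0.0523] min [-0.759  0.232 -0.233] max [-0.742  0.636  0.053]
blue [466 213] 4485 mean [0.428  0.303  0.0224] top [0.4414 0.3023 0.0562] min [0.347 0.202 0.001] max [0.521 0.397 0.058]
yellow [264 186] 36 mean [ 0.6495 -0.1742  0.0927] top [ 0.6521 -0.1714  0.0965] min [ 0.634 -0.199  0.061] max [ 0.66  -0.163  0.098]
yellow [325 233] 116 mean [0.6576 0.0041 0.0167] top [0.6576 0.0041 0.0167] min [ 0.641 -0.011  0.014] max [0.672 0.019 0.019]
```

View pics/w24.png

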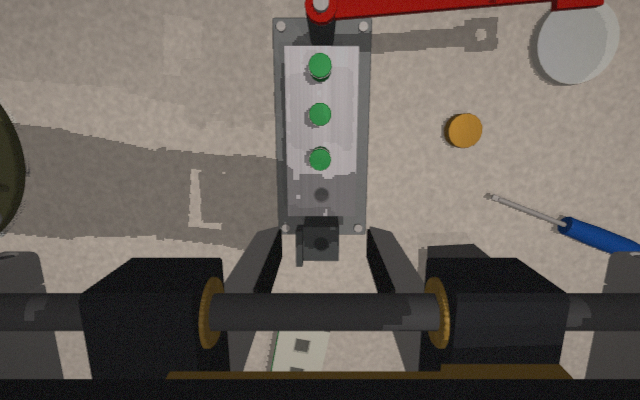

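View pics/s24.png

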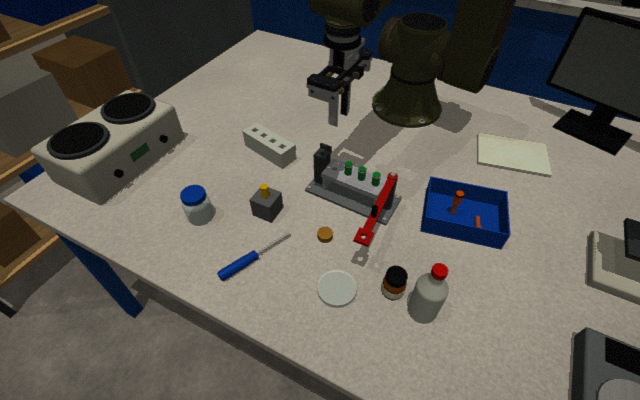

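All three are home in holes 0, 1 and 2 (heads at (320,65), (320,114), (320,159), tops at 0.111 m), and both old ones are in the bin. Next, the bar angle.

Run:
```python
from h import *
p,d,K,E=load("w23"); W=cloud(d,K,E)
m=(mask(p,'red2')>0)&(np.abs(W[...,2]-0.124)<0.004)
P=W[m][:,:2]; P=P[(P[:,0]>0.52)&(P[:,0]<0.66)]
print(len(P),P.min(0),P.max(0))
v=cv2.fitLine(P.astype(np.float32),cv2.DIST_HUBER,0,.01,.01).ravel(); print(v, np.degrees(np.arctan2(v[1],v[0])))
h0=np.array([.4909,.0653]);h3=np.array([.4860,-.0547]); y=(h0-h3)/np.linalg.norm(h0-h3); c=(h0+h3)/2
H=c+0.102*y; print('centre',c,'hinge',H,'cy',y,'catch',c-0.1*y)
for px in [(578,128),(324,150)]: print(ray(*px,K,E,0.124))
t=v[:2]/np.linalg.norm(v[:2])*np.sign(v[0]); print('foot dist',np.cross(t,H-v[2:]),'knob',H+0.14*t,'eye',H+.202*t)
n=(cv2.cvtColor(p,cv2.COLOR_RGB2GRAY)<50)&(W[...,2]>0.150)&(W[...,2]<0.158)&(W[...,0]>.6); print(n.sum(),W[n].mean(0) if n.any() else None)
```

```text
3619 [0.52031143 0.09927961] [0.65999642 0.1233559 ]
[0.9985409  0.05400097 0.58112675 0.11132734] 3.095533
centre [0.48845 0.0053 ] hinge [0.49261153 0.10721507] cy [0.04079933 0.99916736] catch [ 0.48437007 -0.09461674]
[0.69157495 0.11487267 0.124     ]
[0.49185694 0.10615488 0.124     ]
foot dist 0.0006736431009201236 knob [0.63240725 0.11477521] eye [0.69431679 0.11812327]
348 [0.63087642 0.11291797 0.15371735]<stdin>:10: DeprecationWarning: Arrays of 2-dimensional vectors are deprecated. Use arrays of 3-dimensional vectors instead. (deprecated in NumPy 2.0)
```

Emit:
{"name": "jog_arm", "arguments": {"rows": [0.01,0.0114,0,0,0,6.8,0.5,0.01,0.0114,0,0,0,6.8,0.5,0.01,0.0114,0,0,0,6.8,0.5,0.01,0.0114,0,0,0,6.8,0.5,0.01,0.0114,0,0,0,6.8,0.5,0.01,0.0114,0,0,0,6.8,0.5,0.01,0.0114,0,0,0,6.8,0.5,0.01,0.0114,0,0,0,6.8,0.5]}}

```text
time_s: 33.75
ee_pos: [0.5711, 0.046, 0.2391]
eef_rot: [-2.512, 1.569, 3.118]
force: [-0.4, -0.6, -0.7]
grip_width: 0.0471
```

Emit:
{"name": "jog_arm", "arguments": {"rows": [0.01,0.0114,0,0,0,6.8,0.5,0.01,0.0114,0,0,0,6.8,0.5,0.01,0.0114,0,0,0,6.8,0.5,0.01,0.0114,0,0,0,6.8,0.5,0.01,0.0114,0,0,0,6.8,0.5,0.01,0.0114,0,0,0,6.6,0.5,0,0,0,0,0,0,0.5,0,0,0,0,0,0,0.5]}}

```text
time_s: 34.42
ee_pos: [0.6306, 0.1137, 0.2388]
eef_rot: [-3.039, 1.569, -2.993]
force: [-0.3, -0.7, 0.0]
grip_width: 0.0471
```

Run:
```python
from h import *
o,R=tool()
print(np.round(np.array([0.631,0.1135])-o['ee_pos'][:2],4))
p,d,K,E=snap("wrist","w25")
```

```text
t 34.42 tcp [0.6306 0.1137 0.2388] xt [-0.002 -0.    -1.   ] yt [-0.047  0.999 -0.   ] yaw_y 92.68 F [-0.3 -0.7  0. ] w 0.0471 q [ 0.12  0.49  1.18 -0.    1.47 -1.5 ]
[ 0.0004 -0.0002]
```

View pics/w25.png

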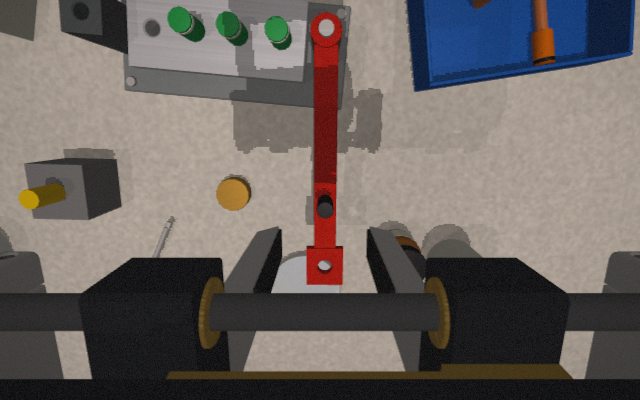

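The knob at (325,208) lies on the jaw centre line. I lower around it and narrow the jaws.

Emit:
{"name": "jog_arm", "arguments": {"rows": [0,0,-0.02,0,0,0,0.5,0,0,-0.03,0,0,0,0.5,0,0,-0.03,0,0,0,0.5,0,0,-0.018,0,0,0,0.5,0,0,-0.008,0,0,0,0.5,0,0,0,0,0,0,0.7,0,0,0,0,0,0,0.7,0,0,0,0,0,0,0.7], "squeeze": 10}}

```text
time_s: 35.13
ee_pos: [0.6316, 0.1127, 0.1361]
eef_rot: [0.067, 1.568, 0.114]
force: [-0.0, -0.3, 0.2]
grip_width: 0.031
```

Run:
```python
from h import *
o,R=tool()
p,d,K,E=snap("wrist","w26")
```

```text
t 35.13 tcp [0.6316 0.1127 0.1361] xt [ 0.002  0.    -1.   ] yt [-0.047  0.999  0.   ] yaw_y 92.71 F [-0.  -0.3  0.2] w 0.031 q [ 0.12  0.56  1.32 -0.    1.26 -1.5 ]
```

View pics/w26.png

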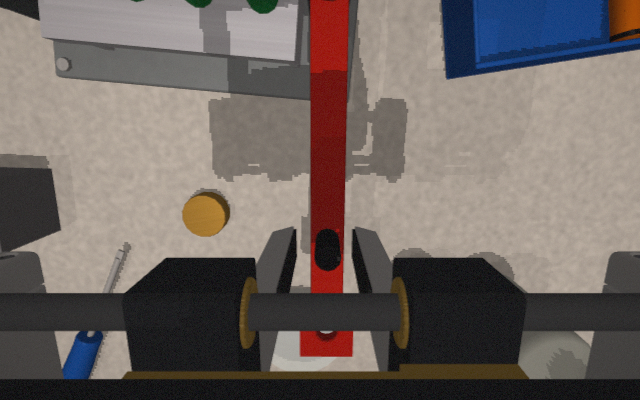

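The knob is caged between the fingers at (327,250). I compute the arc.

Run:
```python
import numpy as np
H=np.array([.4926,.1072]);r=.139
a=np.radians(2.7-5.5*np.arange(0,19)); P=H+r*np.c_[np.cos(a),np.sin(a)]
print(P[0],P[-1],np.degrees(a[-1]))
print(np.round(np.diff(P,axis=0),4).tolist())
```

```text
[0.63144569 0.1137478 ] [ 0.47734693 -0.03096057] -96.3
[[-0.0, -0.0133], [-0.0013, -0.0133], [-0.0026, -0.0131], [-0.0038, -0.0128], [-0.005, -0.0124], [-0.0062, -0.0118], [-0.0073, -0.0112], [-0.0083, -0.0104], [-0.0093, -0.0096], [-0.0101, -0.0087], [-0.0109, -0.0076], [-0.0116, -0.0066], [-0.0122, -0.0054], [-0.0127, -0.0042], [-0.013, -0.003], [-0.0132, -0.0017], [-0.0133, -0.0005], [-0.0133, 0.0008]]
```

Emit:
{"name": "jog_arm", "arguments": {"rows": [0,-0.0133,-0.004,0,0,-5.5,0.7,-0.0013,-0.0133,0,0,0,-5.5,0.7,-0.0026,-0.0131,0,0,0,-5.5,0.7,-0.0038,-0.0128,0,0,0,-5.5,0.7,-0.005,-0.0124,0,0,0,-5.5,0.7,-0.0062,-0.0118,0,0,0,-5.5,0.7,-0.0073,-0.0112,0,0,0,-5.5,0.7,-0.0083,-0.0104,0,0,0,-5.5,0.7]}}

```text
time_s: 35.85
ee_pos: [0.5967, 0.0139, 0.1314]
eef_rot: [0.794, 1.569, 0.069]
force: [0.3, 1.9, -0.2]
grip_width: 0.0284
```

Run:
```python
from h import *
o,R=tool()
v=o['ee_pos'][:2]-[.4926,.1072]; print(np.linalg.norm(v),np.degrees(np.arctan2(v[1],v[0])))
p,d,K,E=snap("wrist","w27")
```

```text
t 35.85 tcp [0.5967 0.0139 0.1314] xt [ 0.002  0.    -1.   ] yt [0.663 0.748 0.001] yaw_y 48.46 F [ 0.3  1.9 -0.2] w 0.0284 q [-0.04  0.47  1.47  0.    1.2  -0.88]
0.1397562307273049 -41.87297177784421
```

View pics/w27.png

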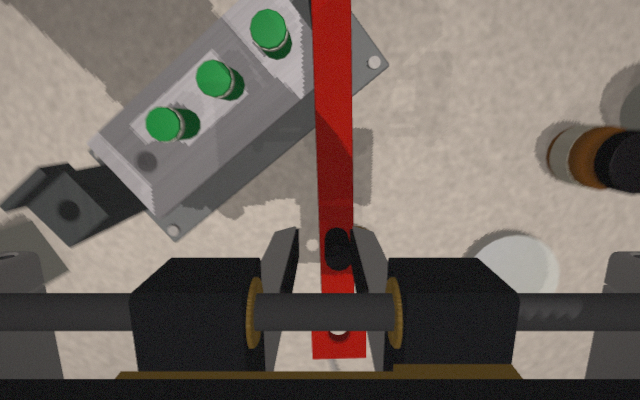

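The bar follows, with the knob at (338,250) against the pushing finger. I continue the arc.

Emit:
{"name": "jog_arm", "arguments": {"rows": [-0.0093,-0.0096,0,0,0,-5.5,0.7,-0.0101,-0.0087,0,0,0,-5.5,0.7,-0.0109,-0.0076,0,0,0,-5.5,0.7,-0.0116,-0.0066,0,0,0,-5.5,0.7,-0.0122,-0.0054,0,0,0,-5.5,0.7,-0.0127,-0.0042,0,0,0,-5.5,0.7,-0.013,-0.003,0,0,0,-5.5,0.7,-0.01,-0.001,0,0,0,-4.5,0.7]}}

```text
time_s: 36.57
ee_pos: [0.5067, -0.0318, 0.1313]
eef_rot: [1.32, 1.569, -0.153]
force: [0.8, -0.5, 0.1]
grip_width: 0.0283
```

Emit:
{"name": "jog_arm", "arguments": {"rows": [0,0,0,0,0,0,0.7,0,0,0,0,0,0,0.7]}}

```text
time_s: 36.73
ee_pos: [0.5074, -0.0316, 0.1312]
eef_rot: [1.347, 1.569, -0.119]
force: [-0.3, 0.4, 0.6]
grip_width: 0.0285
```

Run:
```python
from h import *
o,R=tool()
v=o['ee_pos'][:2]-[.4926,.1072]; print(np.linalg.norm(v),np.degrees(np.arctan2(v[1],v[0])))
p,d,K,E=snap("wrist","w28")
```

```text
t 36.73 tcp [ 0.5074 -0.0316  0.1312] xt [ 0.002 -0.    -1.   ] yt [0.995 0.104 0.002] yaw_y 5.97 F [-0.3  0.4  0.6] w 0.0285 q [-0.13  0.28  1.73  0.    1.13 -0.24]
0.1395750392039845 -83.91898668085118
```

View pics/w28.png

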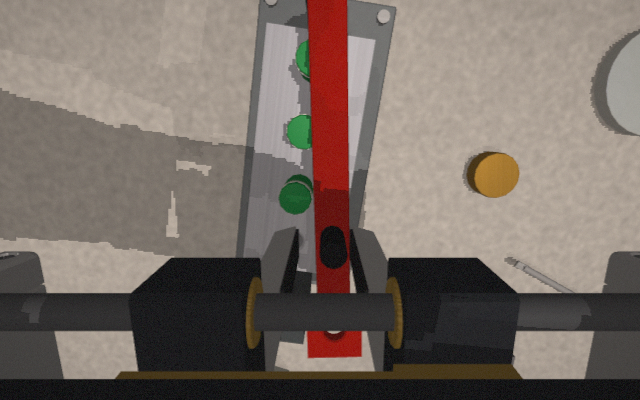

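The bar is about 8° from closed. I keep pushing with smaller steps while watching the force.

Emit:
{"name": "jog_arm", "arguments": {"rows": [-0.008,-0.0005,0,0,0,-3.5,0.7,-0.008,0,0,0,0,-3.5,0.7,-0.004,0,0,0,0,-1.3,0.7,0,0,0,0,0,0,0.7,0,0,0,0,0,0,0.7]}}

```text
time_s: 37.2
ee_pos: [0.4872, -0.0321, 0.1304]
eef_rot: [1.48, 1.57, -0.133]
force: [0.9, -0.3, -0.1]
grip_width: 0.0279
```

Emit:
{"name": "jog_arm", "arguments": {"rows": [-0.003,0,0,0,0,0,0.7,0,0,0,0,0,0,0.7]}}

```text
time_s: 37.37
ee_pos: [0.4837, -0.0321, 0.1302]
eef_rot: [0.958, 1.571, -0.655]
force: [0.4, 0.0, -0.6]
grip_width: 0.0279
```

Run:
```python
from h import *
o,R=tool()
v=o['ee_pos'][:2]-[.4926,.1072]; print(np.linalg.norm(v),np.degrees(np.arctan2(v[1],v[0])))
p,d,K,E=snap("wrist","w29")
```

```text
t 37.37 tcp [ 0.4837 -0.0321  0.1302] xt [ 0. -0. -1.] yt [ 0.999 -0.043  0.   ] yaw_y -2.45 F [ 0.4  0.  -0.6] w 0.0279 q [-0.14  0.24  1.79 -0.    1.12 -0.1 ]
0.1396066211933913 -93.63584841208483
```

View pics/w29.png

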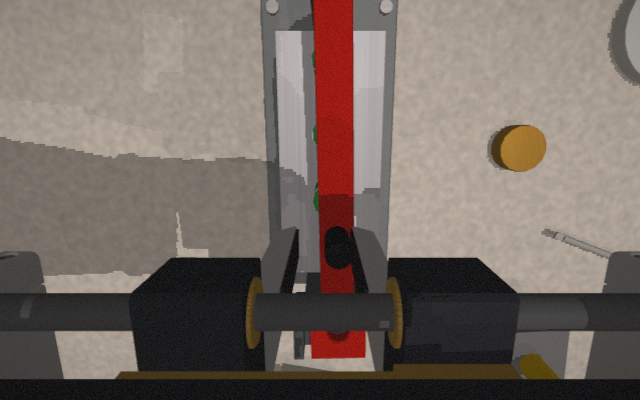

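About 4 mm more is needed at the knob.

Emit:
{"name": "jog_arm", "arguments": {"rows": [-0.003,0,0,0,0,0,0.7,0,0,0,0,0,0,0.7]}}

```text
time_s: 37.58
ee_pos: [0.4808, -0.0322, 0.1303]
eef_rot: [1.546, 1.57, -0.068]
force: [2.2, -0.1, -1.2]
grip_width: 0.028
```

Emit:
{"name": "jog_arm", "arguments": {"rows": [-0.002,0,0,0,0,0,0.7,0,0,0,0,0,0,0.7]}}

```text
time_s: 37.75
ee_pos: [0.4803, -0.0322, 0.1304]
eef_rot: [1.591, 1.566, -0.024]
force: [17.5, -0.2, -10.6]
grip_width: 0.0283
```

Contact with the stop (17 N). I back off, lift and check the bar.

Emit:
{"name": "jog_arm", "arguments": {"rows": [0.004,0,0,0,0,0,0.65,0.001,0,0,0,0,0,0.6,0,0,0.005,0,0,0,0.6,0,0,0.03,0,0,0,0.6,0,-0.02,0.035,0,0,0,0.6,0,-0.035,0.035,0,0,0,0.6,0,-0.035,0.02,0,0,0,0.6,0,-0.035,0,0,0,0,0.6]}}

```text
time_s: 38.42
ee_pos: [0.4845, -0.1531, 0.2547]
eef_rot: [1.233, 1.564, -0.381]
force: [1.1, 0.3, -0.3]
grip_width: 0.0373
```

Emit:
{"name": "jog_arm", "arguments": {"rows": [0,-0.035,0,0,0,0,0.5,0,-0.03,0,0,0,0,0.5,0,0,0,0,0,0,0.5,0,0,0,0,0,0,0.5]}}

```text
time_s: 38.75
ee_pos: [0.4832, -0.2176, 0.2497]
eef_rot: [-2.08, 1.57, 2.586]
force: [-0.9, 0.6, -0.7]
grip_width: 0.0471
```

Run:
```python
from h import *
o,R=tool()
p,d,K,E=snap("wrist","w30"); W=cloud(d,K,E)
m=(mask(p,'red2')>0)&(np.abs(W[...,2]-0.124)<0.005)
P=W[m][:,:2]; print(len(P),P.min(0),P.max(0)); P=P[(P[:,1]>-0.02)&(P[:,1]<0.08)]
v=cv2.fitLine(P.astype(np.float32),cv2.DIST_HUBER,0,.01,.01).ravel(); print(v, np.degrees(np.arctan2(v[1],v[0])))
```

```text
t 38.75 tcp [ 0.4832 -0.2176  0.2497] xt [-0.001  0.    -1.   ] yt [ 0.999 -0.047 -0.001] yaw_y -2.67 F [-0.9  0.6 -0.7] w 0.0471 q [-0.49  0.22  1.51  0.    1.41 -0.45]
2201 [ 0.46660149 -0.11337635] [ 0.50083714 -0.05731048]Traceback (most recent call last):
  File "<stdin>", line 6, in <module>
cv2.error: OpenCV(4.12.0) /io/opencv/modules/imgproc/src/linefit.cpp:50: error: (-215:Assertion failed) count > 0 in function 'fitLine2D_wods'
```

View pics/w30.png

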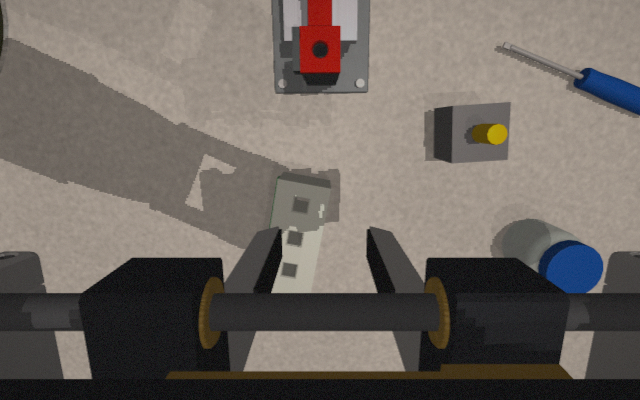

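The bar is over the catch, with the eye dark at (320,49). The pin head is at (497,134). I measure both.

Run:
```python
from h import *
p,d,K,E=load("w30")
c,a=circ(p,320,49,14,60); print(c,a,np.round(ray(*c,K,E,0.124),4))
blobs(p,d,K,E,'yellow',60)
H=np.array([.4926,.1072]); e=ray(*c,K,E,0.124)[:2]-H; print(np.linalg.norm(e),np.degrees(np.arctan2(e[1],e[0])))
for n in ("w1","w24"):
    p,d,K,E=load(n); uv={"w1":(321,208),"w24":(321,244)}[n]
    c,a=circ(p,*uv,9,45); print(n,c,a,np.round(ray(*c,K,E,0.112),4))
```

```text
[319.77441077  48.58249158] 297 [ 0.4841 -0.0942  0.124 ]
yellow [497 134] 337 mean [ 0.6489 -0.1727  0.0977] top [ 0.6486 -0.1728  0.0981] min [ 0.64  -0.181  0.097] max [ 0.657 -0.164  0.1  ]
0.2016183876847543 -92.4022182742304
w1 [322.40306122 208.12755102] 196 [ 0.4863 -0.0955  0.112 ]
w24 [320.58433735 242.84337349] 166 [ 0.4838 -0.0938  0.112 ]
```

Emit:
{"name": "jog_arm", "arguments": {"rows": [0.016,0.0045,0,0,0,0,0.5,0.03,0.008,0,0,0,0,0.5,0.033,0.009,0,0,0,0,0.5,0.033,0.009,0,0,0,0,0.5,0.033,0.009,0,0,0,0,0.5,0.021,0.0055,-0.02,0,0,0,0.5,0,0,-0.035,0,0,0,0.5,0,0,-0.035,0,0,0,0.5]}}

```text
time_s: 39.47
ee_pos: [0.6508, -0.1693, 0.1589]
eef_rot: [1.381, 1.569, -0.231]
force: [-0.2, -0.4, -1.0]
grip_width: 0.047
```

Emit:
{"name": "jog_arm", "arguments": {"rows": [0,0,-0.03,0,0,0,0.5,0,0,-0.015,0,0,0,0.5,0,0,0,0,0,0,0.5,0,0,0,0,0,0,0.5]}}

```text
time_s: 39.8
ee_pos: [0.6498, -0.1704, 0.1151]
eef_rot: [-1.987, 1.57, 2.683]
force: [-0.7, 0.5, 0.2]
grip_width: 0.047
```

Run:
```python
from h import *
o,R=tool()
p,d,K,E=snap("wrist","w31")
blobs(p,d,K,E,'yellow',60)
p,d,K,E=load("w24"); W=cloud(d,K,E); q=W[225:270,285:345]; 
print('catch wall z', np.round(q[::4,::5,2],3)); print(np.round(q[::4,::5,0],3)[5])
```

```text
t 39.8 tcp [ 0.6498 -0.1704  0.1151] xt [-0.001  0.    -1.   ] yt [ 0.999 -0.043 -0.001] yaw_y -2.47 F [-0.7  0.5  0.2] w 0.047 q [-0.31  0.65  1.23  0.    1.27 -0.27]
yellow [325 233] 772 mean [ 0.6493 -0.1725  0.0981] top [ 0.6493 -0.1724  0.0982] min [ 0.641 -0.181  0.097] max [ 0.658 -0.164  0.099]
catch wall z [[ 0.014  0.01   0.01   0.108  0.106  0.106  0.106  0.107  0.107  0.106
   0.107  0.01 ]
 [ 0.014  0.011  0.01   0.119  0.112  0.112  0.111  0.111  0.113  0.113
   0.113  0.01 ]
 [ 0.011  0.01   0.126  0.127  0.113  0.113  0.112  0.112  0.113  0.111
   0.113  0.01 ]
 [ 0.001 -0.001  0.125  0.128  0.11   0.112  0.112  0.111  0.112  0.113
   0.112  0.001]
 [-0.001 -0.001  0.126  0.127  0.113  0.112  0.095  0.086  0.418  0.112
   0.111  0.001]
 [ 0.     0.001  0.126  0.127  0.113  0.113  0.106  0.098  0.103  0.113
   0.113  0.   ]
 [ 0.001  0.001  0.127  0.125  0.112  0.113  0.112  0.108  0.111  0.112
   0.111  0.001]
 [ 0.     0.001  0.125  0.128  0.112  0.115  0.113  0.113  0.112  0.113
   0.111  0.001]
 [ 0.     0.001  0.001  0.126  0.114  0.112  0.112  0.112  0.113  0.111
   0.112  0.002]
 [-0.001  0.001  0.     0.127  0.001  0.001  0.001  0.001  0.    -0.001
   0.001 -0.   ]
 [ 0.     0.001 -0.001  0.126 -0.     0.001  0.     0.001 -0.001 -0.
   0.001 -0.001]
 [-0.     0.     0.001  0.002 -0.001  0.001  0.     0.    -0.    -0.001
   0.    -0.001]]
[0.434 0.441 0.461 0.465 0.469 0.474 0.478 0.483 0.488 0.493 0.497 0.506]
```

View pics/w31.png

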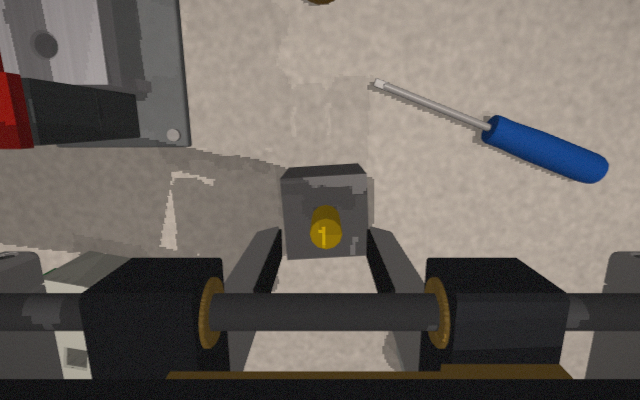

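The pin head at (325,233) is centred. I go down 43 mm and grip, slightly high on the head because the catch wall stands 127 mm tall.

Emit:
{"name": "jog_arm", "arguments": {"rows": [0,-0.0022,-0.018,0,0,0,0.5,0,0,-0.016,0,0,0,0.5,0,0,-0.008,0,0,0,0.5,0,0,0,0,0,0,0.5,0,0,0,0,0,0,1,0,0,0,0,0,0,1,0,0,0,0,0,0,1,0,0,0,0,0,0,1], "squeeze": 40}}

```text
time_s: 40.52
ee_pos: [0.6501, -0.1739, 0.0737]
eef_rot: [1.329, 1.569, -0.286]
force: [0.0, -0.5, -0.1]
grip_width: 0.0242
```

Emit:
{"name": "jog_arm", "arguments": {"rows": [0,0,0,0,0,0,1,0,0,0,0,0,0,1,0,0,0,0,0,0,1,0,0,0,0,0,0,1]}}

```text
time_s: 40.85
ee_pos: [0.65, -0.174, 0.0734]
eef_rot: [1.308, 1.57, -0.308]
force: [-0.4, 0.2, 6.2]
grip_width: 0.0189
```

Run:
```python
from h import *
o,R=tool()
p,d,K,E=snap("wrist","w32")
blobs(p,d,K,E,'yellow',60)
print(np.round(np.array([0.4843,-0.0944])-o['ee_pos'][:2],4))
```

```text
t 40.85 tcp [ 0.65   -0.174   0.0734] xt [ 0.001 -0.    -1.   ] yt [ 0.999 -0.044  0.001] yaw_y -2.55 F [-0.4  0.2  6.2] w 0.0189 q [-0.32  0.69  1.26  0.    1.19 -0.27]
yellow [324 253] 1155 mean [ 0.6486 -0.1723  0.0982] top [ 0.6486 -0.1723  0.0982] min [ 0.64  -0.181  0.097] max [ 0.657 -0.164  0.099]
[-0.1657  0.0796]
```

Emit:
{"name": "jog_arm", "arguments": {"rows": [0,0,0.01,0,0,0,1,0,0,0.03,0,0,0,1,0,0,0.04,0,0,0,1,0,0,0.04,0,0,0,1,-0.012,0.006,0.02,0,0,0,1,-0.03,0.014,0,0,0,0,1,-0.035,0.017,0,0,0,0,1,-0.035,0.017,0,0,0,0,1]}}

```text
time_s: 41.57
ee_pos: [0.536, -0.1193, 0.2128]
eef_rot: [2.189, 1.571, 0.574]
force: [0.8, 1.3, -0.1]
grip_width: 0.0189
```

Emit:
{"name": "jog_arm", "arguments": {"rows": [-0.03,0.014,0,0,0,0,1,-0.017,0.008,0,0,0,0.2,1,-0.0065,0.0025,0,0,0,0,1,0,0,0,0,0,0,1,0,0,0,0,0,0,1,0,0,0,0,0,0,1]}}

```text
time_s: 42.07
ee_pos: [0.4851, -0.0958, 0.2127]
eef_rot: [0.424, 1.571, -1.188]
force: [0.1, 0.6, -0.4]
grip_width: 0.019
```

Run:
```python
from h import *
o,R=tool()
p,d,K,E=snap("wrist","w33")
blobs(p,d,K,E,'yellow',60)
print(np.round(np.array([0.4843,-0.0954])-o['ee_pos'][:2],4))
```

```text
t 42.07 tcp [ 0.4851 -0.0958  0.2127] xt [ 0. -0. -1.] yt [ 0.999 -0.041  0.   ] yaw_y -2.36 F [ 0.1  0.6 -0.4] w 0.019 q [-0.27  0.17  1.66 -0.    1.31 -0.23]
yellow [482  81] 1119 mean [0.6526 0.0023 0.0181] top [0.6526 0.0023 0.0181] min [ 0.636 -0.014  0.017] max [0.669 0.019 0.02 ]
yellow [324 253] 1137 mean [ 0.4837 -0.0941  0.2375] top [ 0.4837 -0.0941  0.2375] min [ 0.475 -0.102  0.236] max [ 0.492 -0.086  0.239]
[-0.0008  0.0004]
```

View pics/w33.png

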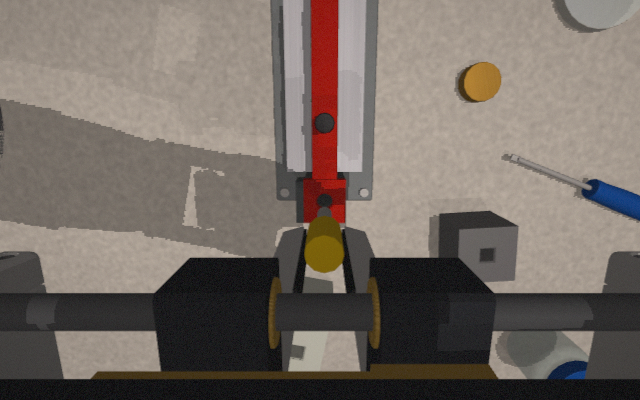

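The pin is held upright and the eye shows just ahead of its tip at (325,201). Lowering to just above the eye.

Emit:
{"name": "jog_arm", "arguments": {"rows": [-0.0008,0.0004,-0.012,0,0,0,1,0,0,-0.01,0,0,0,1,0,0,-0.003,0,0,0,1,0,0,0,0,0,0,1,0,0,0,0,0,0,1]}}

```text
time_s: 42.53
ee_pos: [0.4836, -0.095, 0.1876]
eef_rot: [-1.802, 1.57, 2.869]
force: [-0.7, -0.0, -0.0]
grip_width: 0.0193
```

Run:
```python
from h import *
o,R=tool()
p,d,K,E=snap("wrist","w34")
print(np.round(np.array([0.4843,-0.0954])-o['ee_pos'][:2],4))
q=cv2.resize(p[120:300,230:420],None,fx=3,fy=3,interpolation=cv2.INTER_CUBIC); cv2.imwrite("pics/w34z.png",q[:,:,::-1])
```

```text
t 42.53 tcp [ 0.4836 -0.095   0.1876] xt [-0.001  0.    -1.   ] yt [ 0.999 -0.041 -0.001] yaw_y -2.35 F [-0.7 -0.  -0. ] w 0.0193 q [-0.27  0.19  1.7   0.    1.25 -0.23]
[ 0.0007 -0.0004]
```

View pics/w34z.png

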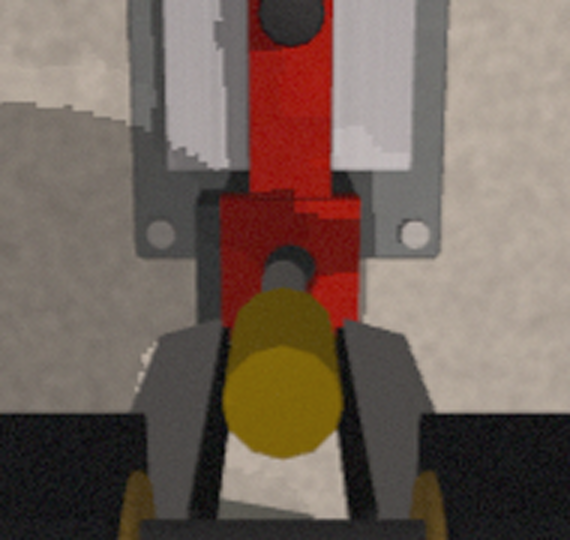

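The tip is about 1 mm left (-x) of the eye centre. I correct and lower.

Emit:
{"name": "jog_arm", "arguments": {"rows": [0.0009,-0.0003,-0.004,0,0,0,1,0,0,-0.006,0,0,0,1,0,0,-0.006,0,0,0,1,0,0,0,0,0,0,1,0,0,0,0,0,0,1]}}

```text
time_s: 43.0
ee_pos: [0.4841, -0.0952, 0.1713]
eef_rot: [-1.776, 1.57, 2.895]
force: [0.7, -0.2, 0.2]
grip_width: 0.0192
```

Emit:
{"name": "jog_arm", "arguments": {"rows": [0,0,-0.006,0,0,0,1,0,0,-0.006,0,0,0,1,0,0,-0.006,0,0,0,1,0,0,0,0,0,0,1]}}

```text
time_s: 43.33
ee_pos: [0.4838, -0.0951, 0.1523]
eef_rot: [-1.8, 1.569, 2.871]
force: [-0.1, 0.6, -0.4]
grip_width: 0.0193
```

Emit:
{"name": "jog_arm", "arguments": {"rows": [0,0,-0.008,0,0,0,1,0,0,-0.006,0,0,0,1,0,0,0,0,0,0,1]}}

```text
time_s: 43.58
ee_pos: [0.4838, -0.0951, 0.1383]
eef_rot: [-1.772, 1.569, 2.899]
force: [0.4, -1.1, -1.6]
grip_width: 0.019
```

Free travel, with about 3 mm left. I lower 2 mm, release, rise and look.

Emit:
{"name": "jog_arm", "arguments": {"rows": [0,0,-0.002,0,0,0,1,0,0,0,0,0,0,1,0,0,0,0,0,0,0.6,0,0,0,0,0,0,0.55,0,0,0,0,0,0,0.5,0,0,0,0,0,0,0.5,0,0,0.02,0,0,0,0.5,0,0,0.03,0,0,0,0.5]}}

```text
time_s: 44.25
ee_pos: [0.4832, -0.0949, 0.1863]
eef_rot: [-1.8, 1.566, 2.872]
force: [0.1, -0.7, -0.9]
grip_width: 0.0466
```

Emit:
{"name": "jog_arm", "arguments": {"rows": [0,-0.005,0.035,0,0,0,0.5,0,-0.02,0.035,0,0,0,0.5,0,-0.03,0.02,0,0,0,0.5,0,-0.03,0,0,0,0,0.5,0,-0.03,0,0,0,0,0.5,0,0,0,0,0,0,0.5,0,0,0,0,0,0,0.5,0,0,0,0,0,0,0.5]}}

```text
time_s: 44.92
ee_pos: [0.4843, -0.2099, 0.2776]
eef_rot: [-2.493, 1.57, 2.178]
force: [-0.8, 0.3, 0.2]
grip_width: 0.0471
```

Run:
```python
from h import *
o,R=tool()
p,d,K,E=snap("wrist","w35")
for c in('yellow','green','red2'):blobs(p,d,K,E,c,60)
p,d,K,E=snap("scene","s35")
for c in('yellow','orange','green'):blobs(p,d,K,E,c)
blobs(p,d,K,E,'blue',4000)
q=cv2.resize(p[110:270,180:520],None,fx=2.3,fy=2.3,interpolation=cv2.INTER_CUBIC); cv2.imwrite("pics/s35z.png",q[:,:,::-1])
p,d,K,E=snap("side","d35")
for c in('yellow','orange'):blobs(p,d,K,E,c)
```

```text
t 44.92 tcp [ 0.4843 -0.2099  0.2776] xt [-0.  0. -1.] yt [ 0.999 -0.041 -0.   ] yaw_y -2.35 F [-0.8  0.3  0.2] w 0.0471 q [-0.48  0.2   1.47  0.    1.46 -0.44]
yellow [318  57] 481 mean [ 0.4832 -0.0942  0.1597] top [ 0.4831 -0.0943  0.1602] min [ 0.475 -0.103  0.159] max [ 0.492 -0.086  0.162]
red2 [320  44] 1720 mean [ 0.4852 -0.0772  0.1242] top [ 0.4852 -0.0772  0.1242] min [ 0.469 -0.111  0.123] max [ 0.499 -0.043  0.126]
yellow [322 139] 29 mean [ 0.4861 -0.0933  0.1581] top [ 0.4861 -0.0933  0.1581] min [ 0.478 -0.102  0.156] max [ 0.494 -0.086  0.16 ]
yellow [325 233] 124 mean [0.6574 0.0038 0.0165] top [0.6573 0.0037 0.0165] min [ 0.641 -0.012  0.014] max [0.673 0.019 0.019]
orange [460 193] 33 mean [0.4317 0.2708 0.0831] top [0.4317 0.2708 0.0831] min [0.423 0.263 0.081] max [0.439 0.278 0.085]
orange [478 221] 35 mean [0.4396 0.3378 0.0162] top [0.4469 0.3397 0.0179] min [0.42  0.331 0.013] max [0.46  0.345 0.022]
green [347 171] 41 mean [ 0.4964 -0.0118  0.0888] top [ 0.4967 -0.0124  0.0985] min [ 0.493 -0.019  0.077] max [ 0.499 -0.005  0.101]
green [361 176] 46 mean [0
[... 180 characters left out ...]
 0.058 0.077] max [0.503 0.075 0.099]
blue [351  23] 4253 mean [-0.7488 -0.5615 -0.0826] top [-0.7453 -0.2991  0.0541] min [-0.758 -0.853 -0.228] max [-0.739 -0.25   0.053]
blue [530  65] 4118 mean [-0.7502  0.3749 -0.0974] top [-0.7499  0.3434  0.0508] min [-0.759  0.219 -0.233] max [-0.741  0.637  0.052]
blue [466 213] 4475 mean [0.428  0.3031 0.0225] top [0.4421 0.302  0.0562] min [0.347 0.202 0.001] max [0.521 0.397 0.058]
yellow [286 218] 53 mean [ 0.4844 -0.0982  0.1527] top [ 0.4843 -0.0957  0.1594] min [ 0.478 -0.105  0.13 ] max [ 0.491 -0.088  0.163]
orange [289 225] 15 mean [ 0.4921 -0.0964  0.1232] top [ 0.4919 -0.0976  0.1241] min [ 0.486 -0.105  0.119] max [ 0.497 -0.083  0.128]
```

View pics/w35.png

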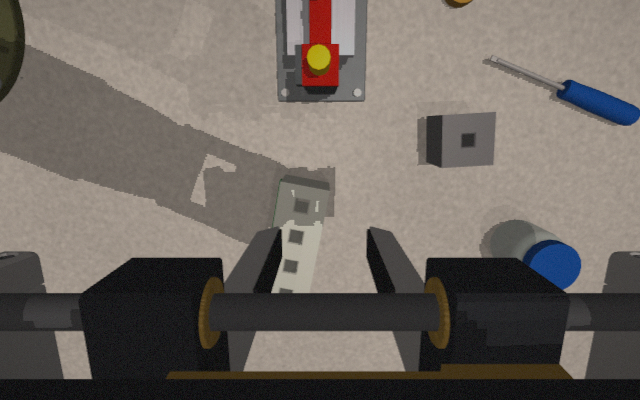

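View pics/s35z.png

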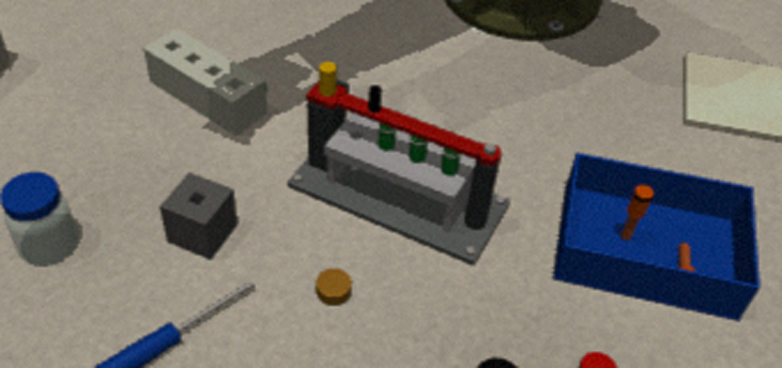

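View pics/d35.png

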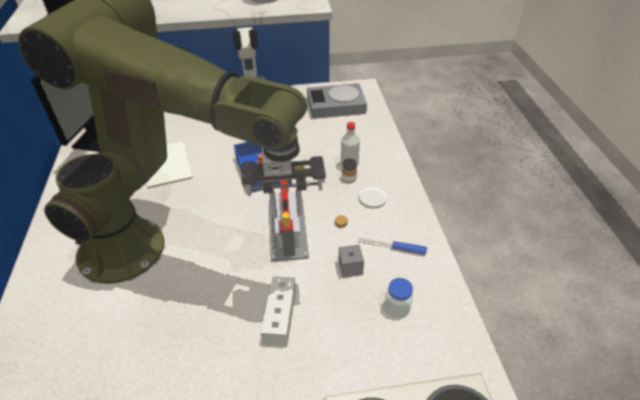

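The pin top is at 0.160 m (124 + 36 mm) over the eye, so it is home. The heads are under the bar and both tested specimens are in the bin. The gripper is clear, so I hand in.

Run:
```python
from station import ctrl
print(ctrl.hand_in())
```

```text
the job is handed in; nothing more can be done
None
```

The whole job is done and handed in at about 45 s of robot time. `hand_in()` gives no verdict, so whether it passed is not confirmed.

**What I did**
- I moved the two tested specimens from holes 1 and 2 into the blue bin.
- I put the three fresh specimens through holes 0, 1 and 2. Hole 3 stays empty because only three were in the rack.
- I pushed the red bar by its knob until it met its stop at 17 N.
- I dropped the yellow lock pin through the bar's eye into the catch post.

**Last checks**
- **Fresh specimens:** before the bar closed, all three head tops measured 111 mm up, which is fully home on the 75 mm plate. After it closed, all three still showed under the bar in the scene picture.
- **Bar:** it measured within about 0.1° of closed just before the pin went in.
- **Pin:** its head top measured 160 mm up (124 + 36 mm), centred over the eye within about 1 mm by the wrist camera. The scene camera read it about 2 mm further along x, within its stated calibration error.
- **Tested specimens:** both are inside the bin, one lying and one standing upright.
- **Bin and other things:** the bin did not move in any picture, I saw no grip slip, and the other things looked unmoved in the last pictures.
- **Robot:** the gripper was clear of everything when I handed in.

No check failed.

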